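# Gauge the jig plates and sort them

### The arm

A 7-joint arm with a two-finger parallel gripper is mounted at the origin on a cart in front of the work surface, level with it; the furniture and walls round the work are solid. World frame = base frame: x ahead of the robot, y to its left, z up, the work surface at z = 0. Lengths are in m, angles in rad, forces in N, time in s.
With the tool pointing down it reaches from about 0.425 to 0.925 m from the base axis. Payload 6.8 kg.
Tool frame: the origin (TCP) lies at the very end of the fingers, on their centre line; the grasp point (between the pads) lies 19 mm behind it (manip.tcp_to_grasp is the z of the grasp point in the tool frame, in m); z points along the fingers, y is the line along which they close (so a half turn about z gives the same grasp; the last joint's range is limited). The gripper opens to 85 mm and grips with 20 to 120 N. Pads are 22 mm wide; open, the fingers measure 114 mm over their backs; the gripper's body (76 mm by 85 mm) begins 54 mm behind the grasp point. The pads swing forward as they close: fully open they stand 13 mm farther back than shut.
Start: joints at [1.17, 0.477, 0.022, 1.555, -0.011, 1.109, -0.083], TCP at [0.195, -0.646, 0.231] pointing down, gripper open.
Joint ranges: [-2.96, 2.96], [-0.34, 2.1], [-1.41, 1.46], [0.24, 2.44], [-1.37, 4.51], [0.17, 1.92], [-2.96, 2.96]. Speed limits (rad/s): [2.39, 2.39, 3.14, 3.14, 3.14, 3.14, 3.14].

### API

Orientations are given as a rotation vector (axis times angle).
In Python, from bench import readout, vision, manip gives the robot as it stands. The module is installed in compiled form; this text tells all that it offers.
- The arm moves only by the tool step_arm, never from a script. Its argument "steps" is a list of rows, each a list of 7 numbers: the shift along the tool's x, y, z in cm, then the turn, a rotation vector about the tool's x, y, z in rad, then the closure in counts, from 0 (fully open) to 255 (shut). A call has 1 to 5 rows; each row shifts and turns the commanded pose from where the row before left it, along the tool's axes as they then stand; what a row does not reach is not made up. A row lasts 1/8 s, in which the tool goes at most 62.5 mm and 10.7 degrees, less where a joint would pass 70% of its speed; a pose out of reach is approached as far as the arm can. A call is refused whole if a number of a shift passes 6.25 or a number of a turn 0.188, either way. A call with a gripper value outside its range is refused whole. The fingers move at their own pace and stop on an object; "newtons" is the grip in N (left out, the last holds). Time passes only in rows, so rows that do not move let the fingers close. It gives the time, the measured TCP pose, the force, the opening and the grip force at its end, in the units of the state.
- readout.sense(): the state, without advancing time (a new reading comes with each control period).
- vision.camera(name): name is "side" or "top" or "wrist"; returns the picture (480x640x3 uint8, red, green, blue); there is no depth.
- vision.camera_info(name): a dict with "K" (3x3 intrinsics, pixels), "k1" (the pictures are not rectified: a ray, as slopes to the right and down, at radius r is drawn at 1 + k1 r^2 times it, then the intrinsics apply), "R" (3x3) and "t" (3): a world point X has camera coordinates R X + t; the wrist camera has in their place "T_tool_cam" (4x4, takes a point from camera to tool coordinates, whose origin is the TCP and whose axes are the flange's). Camera axes: x right, y down, z forward; pixel columns grow to the right and rows downward; lengths in m; the calibration is good to about 2 mm. A picture is of the moment at which its call begins: read the wrist's pose just before it. camera_info takes no time and is no camera call.
- manip.finish_job(): hands the job in; it is judged then, once.
The state is a dict: "time": time; "qpos": joint angles; "dq": joint speeds; "tau": joint torques, N m; "ee_pos": TCP position; "tool_rot": TCP orientation; "wrist_force": force on the tool from outside, world axes, zero at the start; "torque": the same for the moment, N m; "finger_gap": opening from 0.0 (shut) to 1.0 (fully open); "finger_force": force on a finger pad.
Only numpy, scipy, OpenCV 4.12 (cv2) and the standard library are available. Lean on these libraries where they do the work, as an engineer would, in place of code of your own. Each camera call takes 0.05 s, during which the arm holds its last target. There are 200 camera calls.

### The job

Take the go plug gauge from its stand and try it, gently and without forcing, in the bore of every jig plate on the bench, in the order red, yellow, green, blue (the green or the blue one may be missing): push it down until it is through or its taper is stopped in the mouth of the bore. Put the gauge back upright in its stand, stack the plates that it passed into one square pile on the steel stacking base, their edges flush with the base, and lay the plates that stopped it flat in the grey reject tray (side by side or one on another). Leave the other things where they stand.

Things in the scene. Friction and masses are not known exactly. Their poses are not given: they have to be found in the camera images.
- red_a_center (a point): centre (half-way up, on the bore's axis) of a red square plate, 60 x 60 x 18 mm, 0.14 kg, with a through bore along its z axis (vertical as it lies flat; x, y along its sides). Of two like red plates, _a and _b, just one is on the bench (the other is None). The bore may be 24 mm, which the gauge passes, or 20 mm, which stops it: only the gauge tells
- red_b_center (a point): centre (half-way up, on the bore's axis) of a red square plate, 60 x 60 x 18 mm, 0.14 kg, with a through bore along its z axis (vertical as it lies flat; x, y along its sides). Of two like red plates, _a and _b, just one is on the bench (the other is None). The bore may be 24 mm, which the gauge passes, or 20 mm, which stops it: only the gauge tells
- yellow_a_center (a point): centre (half-way up, on the bore's axis) of a yellow square plate, 60 x 60 x 18 mm, 0.14 kg, with a through bore along its z axis (vertical as it lies flat; x, y along its sides). Of two like yellow plates, _a and _b, just one is on the bench (the other is None). The bore may be 24 mm, which the gauge passes, or 20 mm, which stops it: only the gauge tells
- yellow_b_center (a point): centre (half-way up, on the bore's axis) of a yellow square plate, 60 x 60 x 18 mm, 0.14 kg, with a through bore along its z axis (vertical as it lies flat; x, y along its sides). Of two like yellow plates, _a and _b, just one is on the bench (the other is None). The bore may be 24 mm, which the gauge passes, or 20 mm, which stops it: only the gauge tells
- green_center (a point): centre (half-way up, on the bore's axis) of a green square plate, 60 x 60 x 18 mm, 0.14 kg, with a through bore along its z axis (vertical as it lies flat; x, y along its sides). It may be absent (None): green, blue or both are there. The bore may be 24 mm, which the gauge passes, or 20 mm, which stops it: only the gauge tells
- blue_center (a point): centre (half-way up, on the bore's axis) of a blue square plate, 60 x 60 x 18 mm, 0.14 kg, with a through bore along its z axis (vertical as it lies flat; x, y along its sides). It may be absent (None): green, blue or both are there. The bore may be 24 mm, which the gauge passes, or 20 mm, which stops it: only the gauge tells
- gauge_tip (a point): centre of the lower end of the plug gauge (loose, 0.1 kg, upright in its stand; z up its axis). From here up: taper 14 to 22 mm diameter over 7 mm; plug 22 mm, to 32 mm; brass collar 36 mm, 32 to 38 mm; round black handle 20 mm, 38 to 110 mm. It passes a 24 mm bore right down to the bench; in a 20 mm bore the taper stops it about 5 mm below the plate's top
- gauge_grip (a point): point on the axis of the same gauge at the middle of its handle, 75 mm above its lower end: the place to grip
- stand_top (a point): centre of the mouth of the hole in the gauge stand, a fixed wooden block 50 x 50 mm and 40 mm high (56 mm wide at its foot); the hole is vertical, 27 mm in diameter and through. The gauge's collar rests on the block's top, so its lower end hangs 32 mm below this point
- base_top (a point): centre of the top face of the stacking base, a fixed steel block 60 x 60 mm, 14 mm high, on a thin black rubber mat; x and y lie along its sides. It stands on the red cabinet top to the right of the bench (6 mm lower than the bench), beyond an upright board whose top is 0.28 m above the bench
- tray: centre of the underside of the reject tray, a fixed grey open tray 100 (its x) x 160 (its y) x 12 mm high with 5 mm walls and floor (90 x 150 mm inside), also on the red top
- lamp_rim (a point): centre of the lower rim of the fixed grey lamp shade, about 0.3 m across and 0.2 m high, that hangs over the left rear of the bench: keep the arm and gripper clear of it (a brush on the left face of the upright board and a glass shelf over the back of the bench, from x = 0.70, are in the way there too)
- peg_jar: centre of the underside of the white jar with a black lid, 60 mm across, 80 mm high, standing by: leave alone
- amber_jar: centre of the underside of the amber jar with a white cap, 41 mm across, 53 mm high, standing by: leave alone
- loupe: centre of the underside of the black eye loupe, 35 mm across, 31 mm high, standing by: leave alone

How it is judged:
By the outcome, as a careful person would: the job done as asked, in the order asked, and still so for the second after the job is handed in, with the robot touching nothing.
Of red_a, red_b only 1 to 1 are there at a start; the rules pass over those that are not, and their reading is None.
Of yellow_a, yellow_b only 1 to 1 are there at a start; the rules pass over those that are not, and their reading is None.
Of green, blue only 1 to 2 are there at a start; the rules pass over those that are not, and their reading is None.
At some moment in a run one of red_a, red_b, yellow_a, yellow_b, green, blue may be knocked a few centimetres aside while the robot is not near it.
It also fails if it takes over 210 s, if anything falls off the work surface, if the arm or the gripper's body presses on something with over 40 N, if the wrist force passes 120 N, or if a joint passes its speed limit or range.

## Working session

There is one attempt and no reset: what is moved stays moved. The work goes in short steps, Python scripts to look and compute and a tool call to move; the robot and the scene stay as the last step left them, time stands still between calls to the robot, and variables do not carry over. Pictures are saved under pics/ and viewed, at most 14 in all, crops included, and the job is handed in when it is done.

Besides the shell and the picture viewer there is one more tool, called after "Emit:" as name([rows], argument=value, ...), one row to a line, values as JSON. step_arm: Moves the arm, as the interface text tells. Its arguments: {"type":"object","properties":{"steps":{"type":"array","items":{"type":"array","items":{"type":"number"}}},"newtons":{"type":"number"}},"required":["steps"]}

```bash
mkdir -p pics
cat > h.py <<'E'
from bench import readout, vision, manip
import numpy as np, cv2
from scipy.spatial.transform import Rotation as Ro
def snap(name,fn):
    s=readout.sense(); im=vision.camera(name); cv2.imwrite('pics/'+fn,im[:,:,::-1]); return s,im
def cam(name,s=None):
    i=vision.camera_info(name)
    if 'R' in i: return np.array(i['K']),i['k1'],np.array(i['R']),np.array(i['t'])
    T=np.array(i['T_tool_cam']); Rt=Ro.from_rotvec(s['tool_rot']).as_matrix()
    Rw=Rt@T[:3,:3]; c=Rt@T[:3,3]+np.array(s['ee_pos'])
    return np.array(i['K']),i['k1'],Rw.T,-Rw.T@c
def px2w(name,u,v,z,s=None):
    K,k1,R,t=cam(name,s)
    d=cv2.undistortPoints(np.array([[[u,v]]],float),K,np.array([k1,0,0,0,0.]))[0,0]
    D=R.T@np.array([d[0],d[1],1]); c=-R.T@t
    return c+D*(z-c[2])/D[2]
def w2px(name,X,s=None):
    K,k1,R,t=cam(name,s)
    return cv2.projectPoints(np.array([X],float),cv2.Rodrigues(R)[0],t,K,np.array([k1,0,0,0,0.]))[0][0,0]
E
python3 - <<'E'
from h import *
s,_=snap('side','s0.png');snap('top','t0.png');snap('wrist','w0.png')
print({k:np.round(v,3) for k,v in s.items()})
for n in('side','top'):
    K,k1,R,t=cam(n);print(n,K[0,0],k1,-R.T@t,R[2])
print(vision.camera_info('wrist'), manip.tcp_to_grasp)
E
```

```text
{'time': np.float64(0.0), 'qpos': array([ 1.17 ,  0.478,  0.022,  1.556, -0.012,  1.109, -0.083]), 'dq': array([-0.002, -0.001, -0.   , -0.   , -0.001, -0.002, -0.   ]), 'tau': array([-0.0000e+00, -5.9644e+01,  1.6080e+00, -2.8119e+01,  1.2000e-02,
        9.0000e-03,  0.0000e+00]), 'ee_pos': array([ 0.195, -0.646,  0.23 ]), 'tool_rot': array([-3.106e+00, -4.580e-01,  1.000e-03]), 'wrist_force': array([-0.094,  0.431,  0.609]), 'torque': array([ 0.012,  0.016, -0.001]), 'finger_force': np.float64(0.0), 'finger_gap': np.float64(1.003)}
side 566.7801754309392 -0.047178321943336834 [ 0.57812713 -0.94795422  1.08907775] [-0.03182205  0.71466829 -0.69873929]
top 489.66285771927363 -0.03624254905642766 [0.40884153 0.08817731 1.55647039] [ 0.10330975 -0.01284297 -0.99456631]
{'K': array([[411.80042153,   0.        , 320.1394417 ],
       [  0.        , 411.80042153, 240.90739308],
       [  0.        ,   0.        ,   1.        ]]), 'k1': -0.02619528118076008, 'T_tool_cam': array([[-1.19310593e-04, -9.62204928e-01, -2.72326388e-01,
         6.95063446e-02],
       [ 9.99998585e-01,  3.42099338e-04, -1.64684773e-03,
         6.41157583e-04],
       [ 1.67776767e-03, -2.72326199e-01,  9.62203526e-01,
        -1.42068176e-01],
       [ 0.00000000e+00,  0.00000000e+00,  0.00000000e+00,
         1.00000000e+00]])} -0.0187
```

View pics/t0.png

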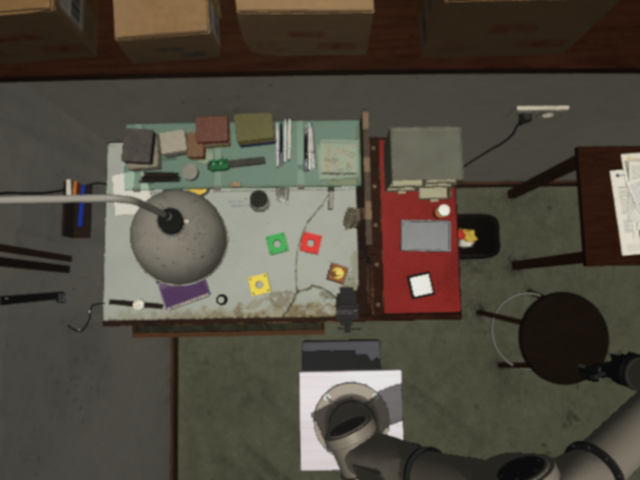

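View pics/s0.png

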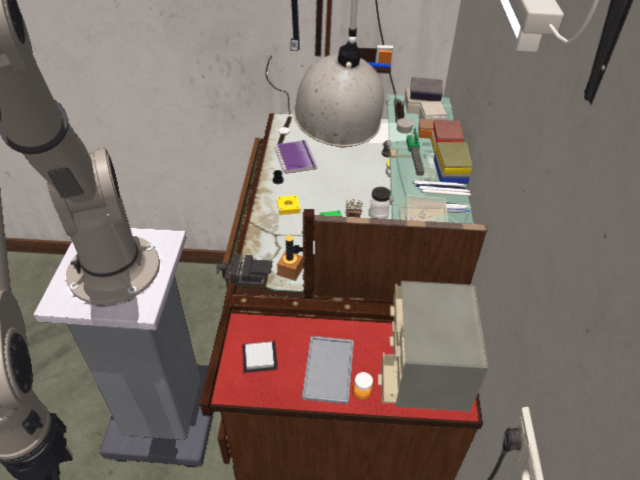

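Top view: green (277,243), red (311,243), yellow (259,285), stand with gauge (338,273), base (420,285), tray (426,236). No blue seen so far. Next I'll enlarge both views.

Run:
```python
from h import *
t=cv2.imread('pics/t0.png');s=cv2.imread('pics/s0.png')
a=cv2.resize(t[225:305,235:455],(792,288),interpolation=cv2.INTER_CUBIC)
b=cv2.resize(s[120:290,240:460],(776,300)) if 0 else cv2.resize(s[125:285,240:480],(450,300),interpolation=cv2.INTER_CUBIC)
o=np.zeros((592,792,3),np.uint8);o[:288]=a;o[290:590,:450]=b
c=cv2.resize(s[325:405,230:380],(338,180),interpolation=cv2.INTER_CUBIC);o[290:470,452:790]=c
cv2.imwrite('pics/c0.png',o)
for n,u,v,z in [('green',277,243,.018),('red',311,243,.018),('yellow',259,285,.018),('gaugetop',338.5,272,.118),('base',420,285,.008),('tray',426,236,.006),('lamp',178,237,.4)]:
    print(n,np.round(px2w('top',u,v,z),3))
for n,u,v,z in [('yellow',288,205,.018),('gaugetop',290,240,.118),('base',260,355,.008),('tray',329,369,.006),('boardtop L',310,215,.28),('boardtopR',483,228,.28)]:
    print(n,np.round(px2w('side',u,v,z),3))
```

```text
green [0.555 0.221 0.018]
red [0.553 0.113 0.018]
yellow [0.424 0.278 0.018]
gaugetop [0.456 0.033 0.118]
base [ 0.414 -0.228  0.008]
tray [ 0.569 -0.254  0.006]
lamp [0.537 0.423 0.4  ]
yellow [0.424 0.268 0.018]
gaugetop [0.457 0.026 0.118]
base [ 0.414 -0.234  0.008]
tray [ 0.57  -0.258  0.006]
boardtop L [ 0.512 -0.058  0.28 ]
boardtopR [ 0.876 -0.068  0.28 ]
```

View pics/c0.png

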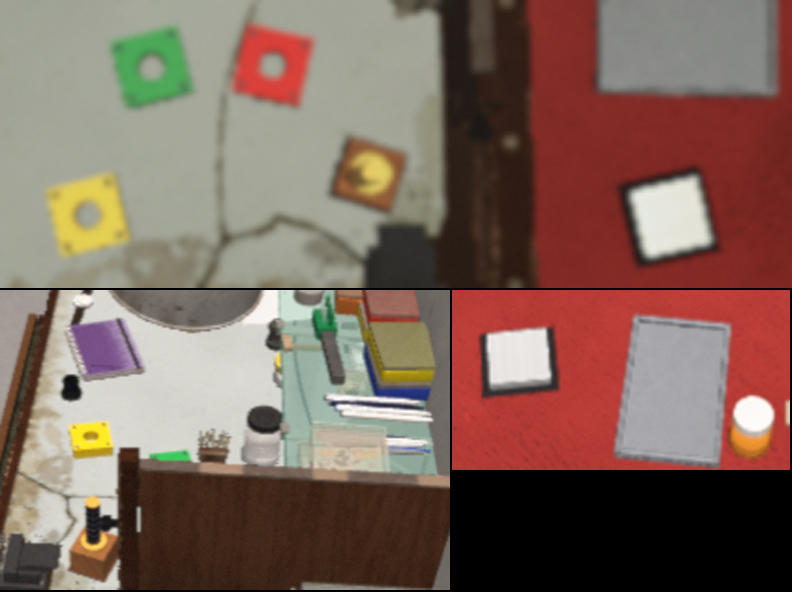

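The side view of the bench and under the lamp shows no blue plate, so green is the third one. I'll write a move planner and set out.

```bash
cat >> h.py <<'E'
def plan(p,yaw=None,s=None,q=True):
    """shift in current tool axes (cm), tilt fix + turn about tool z (rad); yaw=world angle of tool x (mod pi)"""
    s=s or readout.sense(); R0=Ro.from_rotvec(s['tool_rot']).as_matrix()
    d=R0.T@(np.array(p)-s['ee_pos'])*100
    y0=np.arctan2(R0[1,0],R0[0,0]); y=y0
    if yaw is not None: y=y0+(yaw-y0+np.pi/2)%np.pi-np.pi/2
    Rt=np.array([[np.cos(y),np.sin(y),0],[np.sin(y),-np.cos(y),0],[0,0,-1.]])
    r=Ro.from_matrix(R0.T@Rt).as_rotvec()
    print('to',np.round(p,3),'d cm',np.round(d,2),'rot',np.round(r,3),'yaw',round(y0,3),'rows>=',int(np.ceil(max(np.linalg.norm(d)/6.2,np.linalg.norm(r)/.186))),'F',np.round(s['wrist_force'],1),'q',np.round(s['qpos'],2) if q else '')
E
python3 - <<'E'
from h import *
plan([.42,-.2,.36])
for z in (.25,.3,.35,.4): print(z,px2w('top',178,238,z),px2w('side',341,115,z))
for u in (130,227): print(px2w('top',u,238,.3))
E
```

```text
to [ 0.42 -0.2   0.36] d cm [ 34.44 -36.2  -12.9 ] rot [-0.001  0.    -0.   ] yaw 0.293 rows>= 9 F [ 0.2 -0.  -0.3] q [ 1.17  0.48  0.02  1.56 -0.01  1.11 -0.08]
0.25 [0.55121099 0.46614428 0.25      ] [0.56175732 0.38690108 0.25      ]
0.3 [0.54576236 0.45167908 0.3       ] [0.56273278 0.30735807 0.3       ]
0.35 [0.54031373 0.43721389 0.35      ] [0.56370825 0.22781507 0.35      ]
0.4 [0.5348651  0.42274869 0.4       ] [0.56468371 0.14827206 0.4       ]
[0.54810708 0.57623734 0.3       ]
[0.54337886 0.32509005 0.3       ]
```

Emit:
step_arm([
  [3.44, -3.62, -1.29, 0, 0, 0, 0],
  [3.44, -3.62, -1.29, 0, 0, 0, 0],
  [3.44, -3.62, -1.29, 0, 0, 0, 0],
  [3.44, -3.62, -1.29, 0, 0, 0, 0],
  [3.44, -3.62, -1.29, 0, 0, 0, 0],
], newtons=40)

```text
time: 0.78
ee_pos: [0.3078, -0.4216, 0.2961]
tool_rot: [-3.108, -0.458, 0.0]
wrist_force: [0.4, -0.2, 1.4]
finger_gap: 1.0
finger_force: 0.0
```

Emit:
step_arm([
  [3.44, -3.62, -1.29, 0, 0, 0, 0],
  [3.44, -3.62, -1.29, 0, 0, 0, 0],
  [3.44, -3.62, -1.29, 0, 0, 0, 0],
  [3.44, -3.62, -1.29, 0, 0, 0, 0],
  [3.44, -3.62, -1.29, 0, 0, 0, 0],
])

```text
time: 1.4
ee_pos: [0.42, -0.1989, 0.3607]
tool_rot: [3.108, 0.458, -0.0]
wrist_force: [1.2, 0.3, -0.5]
finger_gap: 1.0
finger_force: 0.0
```

Emit:
step_arm([
  [0, 0, 0, 0, 0, 0, 0],
  [0, 0, 0, 0, 0, 0, 0],
])

```text
time: 1.65
ee_pos: [0.4192, -0.201, 0.36]
tool_rot: [3.108, 0.458, -0.001]
wrist_force: [-0.6, -1.0, -0.1]
finger_gap: 0.996
finger_force: 0.0
```

Run:
```python
from h import *
s,im=snap('wrist','w1.png')
plan([.42,0.1,.36])
import json;json.dump({k:np.array(v).tolist() for k,v in s.items()},open('w1.json','w'))
```

```text
to [0.42 0.1  0.36] d cm [ 8.760e+00 -2.885e+01 -2.000e-02] rot [-0.     0.001 -0.   ] yaw 0.291 rows>= 5 F [ 0.4 -0.5  0.2] q [ 0.6   0.04 -0.3   1.84  0.01  1.27 -0.98]
```

View pics/w1.png

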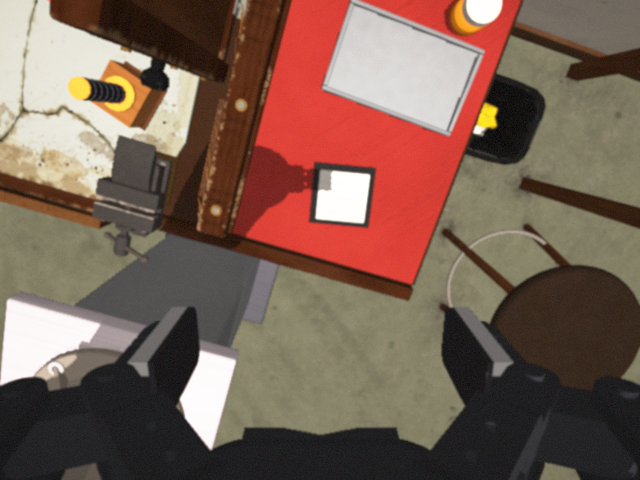

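Wrist view: base face corners about (316,167), (372,172), (369,225), (312,220). Tray outer corners about (352,2), (484,48), (449,133), (323,90). Gauge handle top (79,88), collar (120,93). I'll refine the base corners with code and measure.

Run:
```python
from h import *
import json
s=json.load(open('w1.json')); im=cv2.imread('pics/w1.png')
m=(im.min(2)>110).astype(np.uint8); m[:, :300]=0;m[:,390:]=0;m[:155]=0;m[240:]=0
c=max(cv2.findContours(m,0,1)[0],key=cv2.contourArea)
# convex hull min-area quad
b=cv2.boxPoints(cv2.minAreaRect(c)); print(b.round(1))
W=np.array([px2w('wrist',u,v,.008,s) for u,v in b]);print(W.round(4),'c',W.mean(0))
e=W[1]-W[0];f=W[2]-W[1];print(np.linalg.norm(e),np.linalg.norm(f),np.arctan2(e[1],e[0]),np.arctan2(f[1],f[0]))
T=np.array([px2w('wrist',u,v,.006,s) for u,v in [(352,2),(484,48),(449,133),(323,90)]]);print(T.round(3),'c',T.mean(0))
for a in range(4):
  e=T[(a+1)%4]-T[a];print(np.linalg.norm(e).round(3),np.arctan2(e[1],e[0]).round(3))
print(px2w('wrist',79,88,.118,s),px2w('wrist',120,93,.046,s))
```

```text
[[314.1 219.2]
 [319.2 168.1]
 [370.6 173.3]
 [365.5 224.3]]
[[ 0.3759 -0.2061  0.008 ]
 [ 0.4373 -0.1942  0.008 ]
 [ 0.4492 -0.2546  0.008 ]
 [ 0.388  -0.2686  0.008 ]] c [ 0.41260369 -0.2308467   0.008     ]
0.06252353256196927 0.06156984026025683 0.19119316382346455 -1.3765271314139944
[[ 0.619 -0.177  0.006]
 [ 0.618 -0.332  0.006]
 [ 0.52  -0.328  0.006]
 [ 0.523 -0.173  0.006]] c [ 0.56980742 -0.25235401  0.006     ]
0.155 -1.577
0.098 3.101
0.155 1.553
0.096 -0.04
[0.45483341 0.03337979 0.118     ] [0.45622374 0.0307166  0.046     ]
```

Emit:
step_arm([
  [1.75, -5.77, 0, 0, 0, 0, 0],
  [1.75, -5.77, 0, 0, 0, 0, 0],
  [1.75, -5.77, 0, 0, 0, 0, 0],
  [1.75, -5.77, 0, 0, 0, 0, 0],
  [1.75, -5.77, 0, 0, 0, 0, 0],
])

```text
time: 2.33
ee_pos: [0.4201, 0.1011, 0.3601]
tool_rot: [3.108, 0.453, -0.0]
wrist_force: [1.2, 0.3, 0.0]
finger_gap: 1.003
finger_force: 0.0
```

Emit:
step_arm([
  [0, 0, 0, 0, 0, 0, 0],
  [0, 0, 0, 0, 0, 0, 0],
])

```text
time: 2.58
ee_pos: [0.4204, 0.0993, 0.3598]
tool_rot: [3.108, 0.455, -0.002]
wrist_force: [-0.3, -0.4, 0.0]
finger_gap: 1.002
finger_force: 0.0
```

Run:
```python
from h import *
s,im=snap('wrist','w2.png')
plan([.456,0.03,.36])
import json;json.dump({k:np.array(v).tolist() for k,v in s.items()},open('w2.json','w'))
```

```text
to [0.456 0.03  0.36 ] d cm [ 1.44  7.62 -0.02] rot [0.    0.001 0.   ] yaw 0.289 rows>= 2 F [-0.3 -0.2  0.3] q [ 0.29 -0.01 -0.64  1.88 -0.    1.27 -1.64]
```

View pics/w2.png

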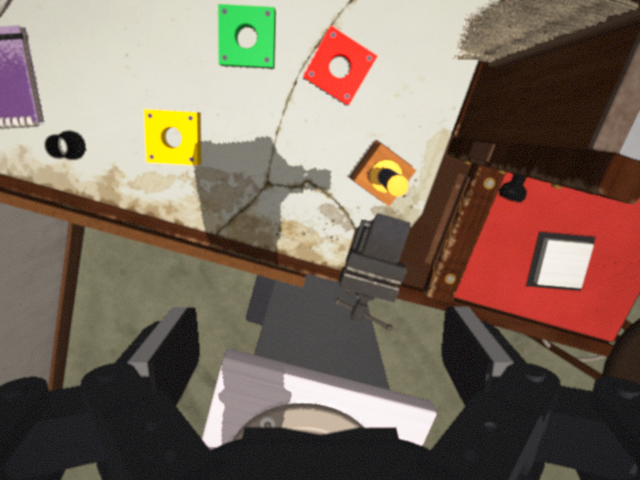

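Plates: green bore (247,36), red (340,66), yellow (173,137). Gauge handle top (397,187). A black knob shows at (513,187). I'll measure these and triangulate the knob.

```bash
cat >> h.py <<'E'
import json
def plates(im,s,ztop=.018,name='wrist',only=None):
    hsv=cv2.cvtColor(im,cv2.COLOR_RGB2HSV); o={}
    for n,(a,b) in dict(red=(0,8),yellow=(22,34),green=(50,75)).items():
        if only and n not in only: continue
        m=((hsv[...,0]>=a)&(hsv[...,0]<=b)&(hsv[...,1]>140)&(hsv[...,2]>130)).astype(np.uint8)
        m=cv2.morphologyEx(m,cv2.MORPH_OPEN,np.ones((3,3)))
        for c in cv2.findContours(m,0,1)[0]:
            if cv2.contourArea(c)<600: continue
            P=cv2.undistortPoints(c.astype(float),*[(K:=cam(name,s))[0],np.array([K[1],0,0,0,0.])])
            W=np.array([px2w(name,u,v,ztop,s)[:2] for u,v in c[:,0]],np.float32)
            (x,y),(w,h),an=cv2.minAreaRect(W*1000)
            if not 50<w<75 or not 50<h<75: continue
            m2=np.zeros_like(m);cv2.drawContours(m2,[c],-1,1,-1); hole=((m2>0)&(m==0)).astype(np.uint8)
            hc=[k for k in cv2.findContours(hole,0,1)[0] if cv2.contourArea(k)>60]
            hw=''
            if hc:
                M=cv2.moments(max(hc,key=cv2.contourArea)); hw=px2w(name,M['m10']/M['m00'],M['m01']/M['m00'],ztop,s)[:2].round(4)
            o[n]=(x/1e3,y/1e3,np.deg2rad(an)%(np.pi/2))
            print(n,'c',np.round([x/1e3,y/1e3],4),'size',round(w,1),round(h,1),'yaw',round(o[n][2],3),'hole',hw)
    return o
E
python3 - <<'E'
from h import *
s1=json.load(open('w1.json'));s2=json.load(open('w2.json'));im=cv2.imread('pics/w2.png')[:,:,::-1].copy()
plates(im,s2)
A=np.zeros((3,3));b=np.zeros(3)
def ray(n,u,v,s=None):
    global A,b
    c=px2w(n,u,v,1.0,s);d=px2w(n,u,v,0,s);e=(d-c)/np.linalg.norm(d-c);P=np.eye(3)-np.outer(e,e);A+=P;b+=P@c
ray('wrist',155,72,s1);ray('wrist',513,187,s2);print('knob',np.linalg.solve(A,b))
A*=0;b*=0;ray('wrist',79,88,s1);ray('wrist',397,187,s2);print('gauge top',np.linalg.solve(A,b),px2w('wrist',397,187,.118,s2))
A*=0;b*=0;ray('wrist',480,62,s2);ray('side',310,215);print('board corner',np.linalg.solve(A,b))
plan([.456,.032,.25],yaw=0.29+.0)
E
```

```text
red c [0.5522 0.1174] size 60.1 60.3 yaw 1.319 hole [0.5515 0.1169]
yellow c [0.4249 0.2779] size 58.9 62.7 yaw 0.228 hole [0.4256 0.277 ]
green c [0.5521 0.2218] size 59.6 59.0 yaw 0.233 hole [0.5523 0.222 ]
knob [ 0.48607368 -0.04779609  0.16408316]
gauge top [0.45407372 0.03391679 0.11711206] [0.45346437 0.03410557 0.118     ]
board corner [0.52998772 0.02604116 0.21297982]
to [0.456 0.032 0.25 ] d cm [ 1.51  7.42 10.98] rot [ 0.     0.001 -0.001] yaw 0.289 rows>= 3 F [-0.3 -0.2  0.3] q [ 0.29 -0.01 -0.64  1.88 -0.    1.27 -1.64]
```

Emit:
step_arm([
  [0.46, 2.43, 4.67, 0, 0, 0, 110],
  [0.46, 2.43, 4.67, 0, 0, 0, 110],
  [0.46, 2.43, 4.67, 0, 0, 0, 110],
  [0, 0, 0, 0, 0, 0, 110],
  [0, 0, 0, 0, 0, 0, 110],
])

```text
time: 3.25
ee_pos: [0.4549, 0.035, 0.2211]
tool_rot: [-3.108, -0.456, -0.001]
wrist_force: [0.8, 0.2, 0.3]
finger_gap: 0.574
finger_force: 0.0
```

Run:
```python
from h import *
s,im=snap('wrist','w3.png')
json.dump({k:np.array(v).tolist() for k,v in s.items()},open('w3.json','w'))
plan([.4545,.033,.068],yaw=.29)
print(w2px('wrist',[.4545,.033,.118],s),w2px('wrist',[.4545,.033,.083],s),s['finger_gap'])
cv2.imwrite('pics/w3c.png',cv2.resize(cv2.imread('pics/w3.png')[100:400,120:520],(800,600),interpolation=cv2.INTER_CUBIC))
```

```text
to [0.454 0.033 0.068] d cm [-0.19  0.21 15.37] rot [ 0.    -0.002  0.002] yaw 0.292 rows>= 3 F [-0.3  0.7  1.1] q [ 0.32  0.17 -0.59  2.04  0.12  0.96 -1.61]
[322.61740799 242.73135742] [322.41803748 228.97258984] 0.5743235947773444
```

View pics/w3c.png

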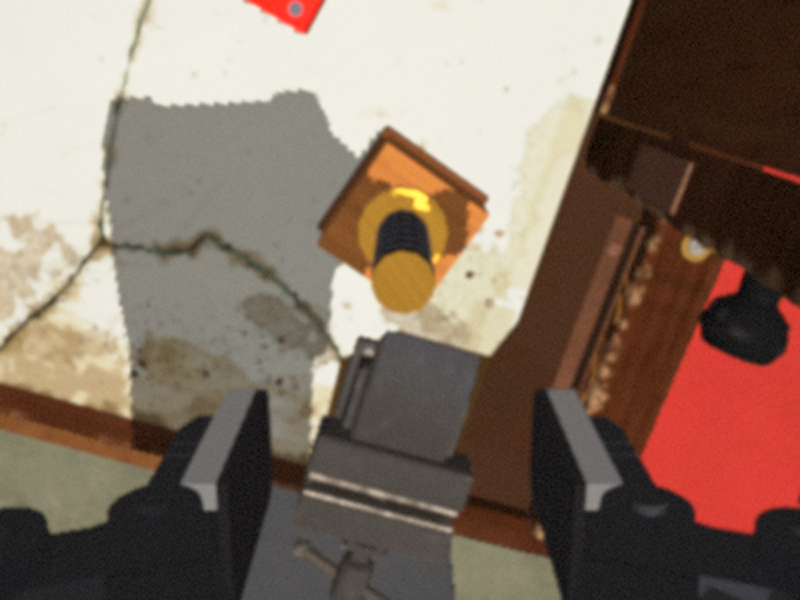

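Handle top centre at (321,240), about 1.5 mm from prediction, so the gauge axis is at about (0.4554, 0.0342). Descending and gripping.

Emit:
step_arm([
  [-0.02, 0.02, 5, 0, 0, 0, 110],
  [-0.02, 0.02, 5, 0, 0, 0, 110],
  [-0.02, 0.02, 5, 0, 0, 0, 110],
  [0, 0, 0.5, 0, 0, 0, 110],
  [0, 0, 0, 0, 0, 0, 110],
], newtons=50)

```text
time: 3.92
ee_pos: [0.4555, 0.0351, 0.067]
tool_rot: [3.108, 0.459, 0.004]
wrist_force: [1.2, -0.3, -0.2]
finger_gap: 0.571
finger_force: 0.0
```

Emit:
step_arm([
  [0, 0, 0, 0, 0, 0, 255],
  [0, 0, 0, 0, 0, 0, 255],
  [0, 0, 0, 0, 0, 0, 255],
  [0, 0, 0, 0, 0, 0, 255],
  [0, 0, 0, 0, 0, 0, 255],
])

```text
time: 4.55
ee_pos: [0.4557, 0.0345, 0.0671]
tool_rot: [3.107, 0.457, 0.006]
wrist_force: [-1.5, -1.2, 9.8]
finger_gap: 0.222
finger_force: 48.4
```

Run:
```python
from h import *
s=readout.sense();print(s['ee_pos'],s['finger_gap'],s['finger_force'])
plan([.4554,.0342,.066],yaw=.29)
plan([.5518,.1172,.16],yaw=.29)
```

```text
[0.45571337 0.03453615 0.06713427] 0.222317961320573 48.41407656669617
to [0.455 0.034 0.066] d cm [-0.04  0.02  0.11] rot [ 0.001 -0.003  0.002] yaw 0.292 rows>= 1 F [-1.5 -1.2  9.8] q [ 0.22  0.42 -0.51  2.17  0.34  0.63 -1.82]
to [0.552 0.117 0.16 ] d cm [11.62 -5.13 -9.25] rot [ 0.001 -0.003  0.002] yaw 0.292 rows>= 3 F [-1.5 -1.2  9.8] q [ 0.22  0.42 -0.51  2.17  0.34  0.63 -1.82]
```

Emit:
step_arm([
  [0, 0, -6, 0, 0, 0, 255],
  [0, 0, -6, 0, 0, 0, 255],
  [5.8, -2.56, 0, 0, 0, 0, 255],
  [5.8, -2.56, 0, 0, 0, 0, 255],
  [0, 0, 0, 0, 0, 0, 255],
])

```text
time: 5.18
ee_pos: [0.5517, 0.12, 0.1866]
tool_rot: [-3.104, -0.463, -0.006]
wrist_force: [-1.2, -0.7, -1.4]
finger_gap: 0.217
finger_force: 49.4
```

Run:
```python
from h import *
s,im=snap('wrist','w4.png')
json.dump({k:np.array(v).tolist() for k,v in s.items()},open('w4.json','w'))
plates(im,s);print(s['wrist_force'],s['ee_pos'],s['finger_gap'])
plan([.5518,.1172,.08],yaw=.29)
cv2.imwrite('pics/w4c.png',cv2.resize(cv2.imread('pics/w4.png')[60:360,120:520],(800,600),interpolation=cv2.INTER_CUBIC))
```

```text
red c [0.5527 0.1164] size 60.5 60.3 yaw 1.326 hole 
yellow c [0.4247 0.2782] size 61.3 61.0 yaw 0.226 hole [0.4252 0.2779]
[-1.19995467 -0.72235355 -1.44985911] [0.55169986 0.11995118 0.18655358] 0.21732792699805747
to [0.552 0.117 0.08 ] d cm [ 0.16  0.12 10.58] rot [-0.001 -0.001  0.005] yaw 0.295 rows>= 2 F [-0.5  0.2 -1.3] q [ 0.15  0.41 -0.6   1.84  0.27  0.97 -1.84]
```

View pics/w4c.png

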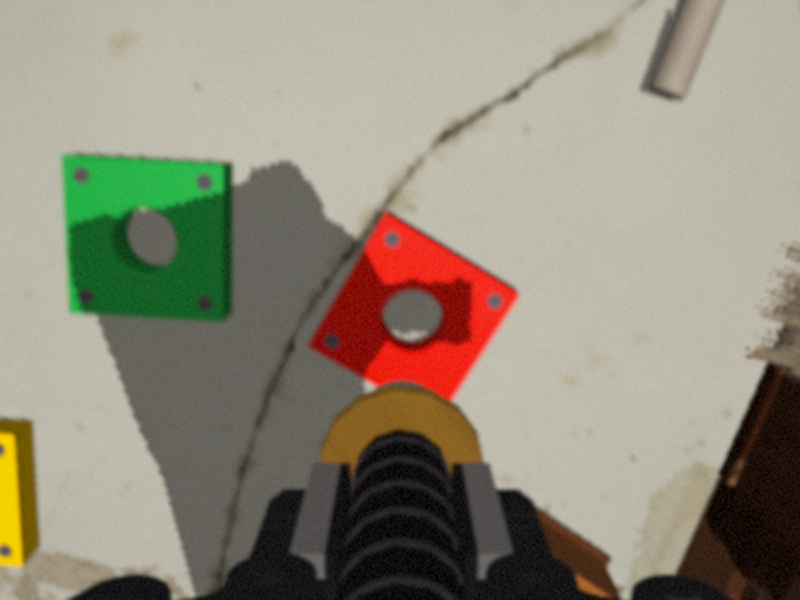

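Red bore centre is at crop (412,315), i.e. px (326,217.5), with the gauge hanging straight.

Run:
```python
from h import *
s=json.load(open('w4.json'))
for z in(.018,0):print(px2w('wrist',326,217.5,z,s), px2w('wrist',326,214,z,s))
p=px2w('wrist',326,217.5,.018,s)
plan([p[0],p[1],.084],yaw=.295)
```

```text
[0.55396829 0.11627458 0.018     ] [0.55659894 0.11708814 0.018     ]
[0.55026791 0.11495416 0.        ] [0.55305085 0.11581483 0.        ]
to [0.554 0.116 0.084] d cm [ 0.35  0.27 10.18] rot [-0.001 -0.001 -0.   ] yaw 0.295 rows>= 2 F [-0.5  0.2 -1.3] q [ 0.15  0.41 -0.6   1.84  0.27  0.97 -1.84]
```

Emit:
step_arm([
  [0.15, 0.12, 4, 0, 0, 0, 255],
  [0.12, 0.1, 4, 0, 0, 0, 255],
  [0, 0, 2, 0, 0, 0, 255],
  [0, 0, 0, 0, 0, 0, 255],
  [0, 0, 0, 0, 0, 0, 255],
])

```text
time: 5.85
ee_pos: [0.5531, 0.1147, 0.0867]
tool_rot: [-3.108, -0.458, -0.003]
wrist_force: [-0.4, -0.1, -0.4]
finger_gap: 0.214
finger_force: 49.4
```

Run:
```python
from h import *
s,im=snap('wrist','w5.png')
plan([.553,.1165,.08],yaw=.295)
print(s['ee_pos'])
cv2.imwrite('pics/w5c.png',cv2.resize(cv2.imread('pics/w5.png')[60:360,120:520],(800,600),interpolation=cv2.INTER_CUBIC))
```

```text
to [0.553 0.116 0.08 ] d cm [ 0.02 -0.17  0.68] rot [ 0.    -0.003 -0.002] yaw 0.293 rows>= 1 F [ 0.8  0.9 -0.1] q [ 0.1   0.53 -0.54  1.91  0.38  0.79 -1.92]
[0.55309263 0.11474891 0.08673157]
```

View pics/w5c.png

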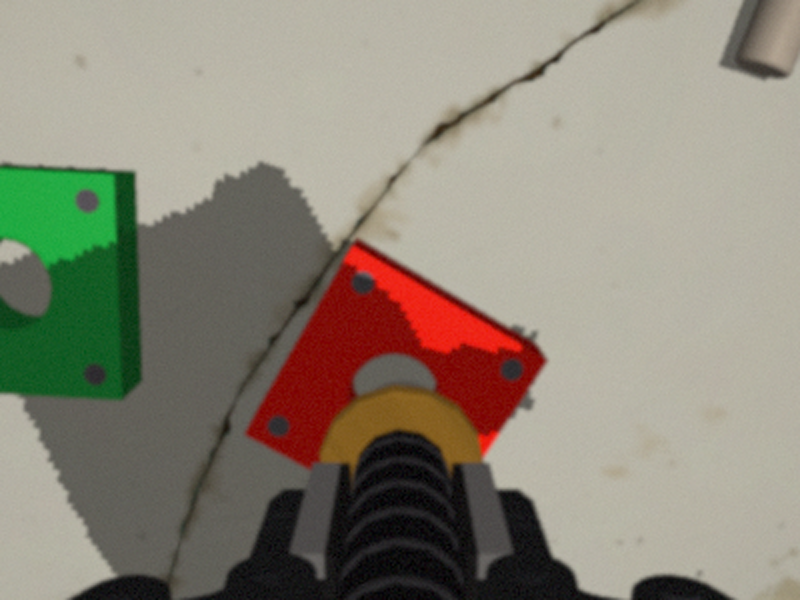

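Bore column 395 against gauge axis 400, so the correction is -1.5 mm in tool y, matching the planned figure. Creeping down.

Emit:
step_arm([
  [0.02, -0.15, 0, 0, 0, 0, 255],
  [0, 0, 0.3, 0, 0, 0, 255],
  [0, 0, 0.3, 0, 0, 0, 255],
  [0, 0, 0.3, 0, 0, 0, 255],
  [0, 0, 0.2, 0, 0, 0, 255],
])

```text
time: 6.52
ee_pos: [0.5518, 0.1159, 0.0738]
tool_rot: [3.108, 0.458, -0.001]
wrist_force: [0.2, -0.5, -1.4]
finger_gap: 0.222
finger_force: 49.4
```

Emit:
step_arm([
  [0, 0, 0.15, 0, 0, 0, 255],
  [0, 0, 0.15, 0, 0, 0, 255],
  [0, 0, 0, 0, 0, 0, 255],
])

```text
time: 6.9
ee_pos: [0.552, 0.1161, 0.0711]
tool_rot: [-3.108, -0.458, -0.0]
wrist_force: [0.3, 0.4, -0.8]
finger_gap: 0.22
finger_force: 49.4
```

Emit:
step_arm([
  [0, 0, 0.15, 0, 0, 0, 255],
  [0, 0, 0.15, 0, 0, 0, 255],
  [0, 0, 0, 0, 0, 0, 255],
])

```text
time: 7.28
ee_pos: [0.5521, 0.1161, 0.0682]
tool_rot: [-3.108, -0.458, -0.001]
wrist_force: [1.0, 0.6, -0.9]
finger_gap: 0.218
finger_force: 49.4
```

Emit:
step_arm([
  [0, 0, 0.15, 0, 0, 0, 255],
  [0, 0, 0.1, 0, 0, 0, 255],
  [0, 0, 0, 0, 0, 0, 255],
])

```text
time: 7.65
ee_pos: [0.552, 0.116, 0.0656]
tool_rot: [3.108, 0.458, -0.0]
wrist_force: [0.1, 1.1, -2.1]
finger_gap: 0.223
finger_force: 49.4
```

Emit:
step_arm([
  [0, 0, 0.15, 0, 0, 0, 255],
  [0, 0, 0.15, 0, 0, 0, 255],
  [0, 0, 0.1, 0, 0, 0, 255],
  [0, 0, 0, 0, 0, 0, 255],
])

```text
time: 8.15
ee_pos: [0.5518, 0.1159, 0.0615]
tool_rot: [3.108, 0.458, -0.001]
wrist_force: [1.1, 0.4, -1.9]
finger_gap: 0.221
finger_force: 49.4
```

Emit:
step_arm([
  [0, 0, 0.1, 0, 0, 0, 255],
  [0, 0, 0.05, 0, 0, 0, 255],
  [0, 0, 0, 0, 0, 0, 255],
])

```text
time: 8.52
ee_pos: [0.5518, 0.1159, 0.0601]
tool_rot: [3.108, 0.458, -0.0]
wrist_force: [0.7, 0.8, -1.5]
finger_gap: 0.222
finger_force: 49.4
```

Emit:
step_arm([
  [0, 0, 0.1, 0, 0, 0, 255],
  [0, 0, 0, 0, 0, 0, 255],
  [0, 0, -4, 0, 0, 0, 255],
  [0, 0, -5, 0, 0, 0, 255],
  [0, 0, 0, 0, 0, 0, 255],
])

```text
time: 9.15
ee_pos: [0.5545, 0.117, 0.1529]
tool_rot: [-3.108, -0.458, -0.011]
wrist_force: [0.2, 0.6, -0.7]
finger_gap: 0.22
finger_force: 49.4
```

Run:
```python
from h import *
for z in (.2,.25,.3,.35,.4,.45): print(z,px2w('top',227,238,z).round(3),px2w('top',130,238,z)[1].round(3),px2w('top',178,285,z)[0].round(3),px2w('side',341,146,z).round(3))
plan([.4250,.278,.15],yaw=0.0)
s=readout.sense();print(s['ee_pos'])
```

```text
0.2 [0.554 0.344 0.2  ] 0.615 0.426 [0.567 0.313 0.2  ]
0.25 [0.549 0.335 0.25 ] 0.596 0.426 [0.567 0.242 0.25 ]
0.3 [0.543 0.325 0.3  ] 0.576 0.425 [0.568 0.171 0.3  ]
0.35 [0.538 0.316 0.35 ] 0.557 0.424 [0.569 0.1   0.35 ]
0.4 [0.533 0.306 0.4  ] 0.537 0.424 [0.569 0.029 0.4  ]
0.45 [0.527 0.297 0.45 ] 0.518 0.423 [ 0.57  -0.042  0.45 ]
to [0.425 0.278 0.15 ] d cm [ -7.75 -19.15   0.23] rot [-0.001 -0.007  0.293] yaw 0.293 rows>= 4 F [ 0.2  0.6 -0.7] q [ 0.14  0.45 -0.59  1.87  0.31  0.91 -1.87]
[0.55445163 0.11700535 0.1529366 ]
```

Emit:
step_arm([
  [-1.94, -4.79, 0, 0, 0, 0, 255],
  [-1.94, -4.79, 0, 0, 0, 0, 255],
  [-1.94, -4.79, 0, 0, 0, 0, 255],
  [-1.94, -4.79, 0, 0, 0, 0, 255],
  [0, 0, 0, 0, 0, 0.14, 255],
])

```text
time: 9.78
ee_pos: [0.4186, 0.2804, 0.1485]
tool_rot: [-3.131, -0.247, 0.003]
wrist_force: [1.0, 0.2, -0.1]
finger_gap: 0.219
finger_force: 49.4
```

Emit:
step_arm([
  [0, 0, 0, 0, 0, 0.15, 255],
  [0, 0, 0, 0, 0, 0, 255],
  [0, 0, 0, 0, 0, 0, 255],
])

```text
time: 10.15
ee_pos: [0.4221, 0.2767, 0.1486]
tool_rot: [3.141, 0.009, -0.001]
wrist_force: [-0.2, -0.2, -1.7]
finger_gap: 0.22
finger_force: 49.4
```

```bash
cat >> h.py <<'E'
def look(fn,*a,**k):
    s,im=snap('wrist',fn); print(np.round(s['ee_pos'],4),np.round(s['wrist_force'],1),s['finger_gap'],s['time'])
    json.dump({k:np.array(v).tolist() for k,v in s.items()},open(fn[:-3]+'json','w'))
    return s,plates(im,s,*a,**k)
E
python3 - <<'E'
from h import *
s,o=look('w6.png')
plan([.4250,.278,.084],yaw=0.0)
im=vision.camera('top');plates(im,s,name='top')
E
```

```text
[0.4221 0.2767 0.1486] [-0.2 -0.2 -1.7] 0.2199239087878572 10.15
red c [0.5453 0.1163] size 60.2 53.5 yaw 1.319 hole [0.5488 0.1157]
yellow c [0.4105 0.3089] size 59.5 60.6 yaw 0.239 hole [0.4105 0.3093]
to [0.425 0.278 0.084] d cm [ 0.28 -0.13  6.48] rot [0.    0.001 0.005] yaw 0.005 rows>= 2 F [-0.2 -0.8 -1.4] q [-0.2   0.36 -0.6   2.    0.27  0.85 -2.52]
```

Yellow has been knocked and is now at (0.4105, 0.309). I'll follow it.

Emit:
step_arm([
  [-0.58, -1.63, 0, 0, 0, 0, 255],
  [-0.58, -1.63, 0, 0, 0, 0, 255],
  [0, 0, 4, 0, 0, 0, 255],
  [0, 0, 2.2, 0, 0, 0, 255],
  [0, 0, 0, 0, 0, 0, 255],
])

```text
time: 10.88
ee_pos: [0.409, 0.3102, 0.0859]
tool_rot: [3.14, 0.008, -0.005]
wrist_force: [-0.8, -0.1, -0.6]
finger_gap: 0.214
finger_force: 49.4
```

Emit:
step_arm([
  [0, 0, 0, 0, 0, 0, 255],
])

```text
time: 11.0
ee_pos: [0.4108, 0.3109, 0.0881]
tool_rot: [-3.14, -0.006, -0.001]
wrist_force: [-0.3, -0.1, -0.8]
finger_gap: 0.221
finger_force: 49.4
```

Run:
```python
from h import *
s,o=look('w7.png')
plan([.4105,.3091,.08],yaw=0.0)
cv2.imwrite('pics/w7c.png',cv2.resize(cv2.imread('pics/w7.png')[60:360,120:520],(800,600),interpolation=cv2.INTER_CUBIC))
```

```text
[0.4108 0.3109 0.0881] [-0.3 -0.1 -0.8] 0.22072420255866423 11.0
yellow c [0.4104 0.309 ] size 60.4 59.8 yaw 0.228 hole [0.427  0.3369]
to [0.41  0.309 0.08 ] d cm [-0.06  0.17  0.83] rot [-0.001 -0.001  0.003] yaw 0.003 rows>= 1 F [ 0.3 -0.1 -1.1] q [-0.31  0.47 -0.56  2.03  0.36  0.74 -2.66]
```

View pics/w7c.png

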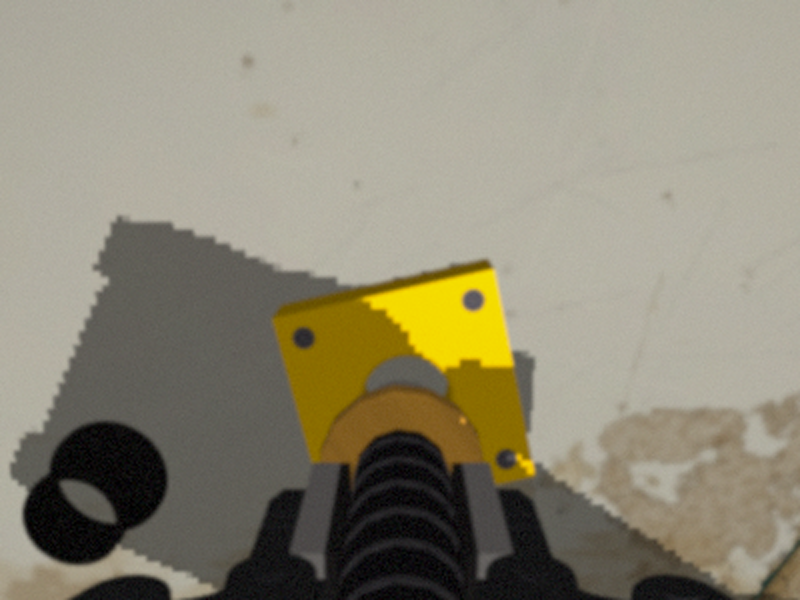

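Bore column 406 against gauge 400, so +1.5 mm in tool y. The loupe is close on the left, to be watched at grasp time.

Emit:
step_arm([
  [-0.05, 0.16, 0, 0, 0, 0, 255],
  [0, 0, 0.4, 0, 0, 0, 255],
  [0, 0, 0.4, 0, 0, 0, 255],
  [0, 0, 0.4, 0, 0, 0, 255],
  [0, 0, 0.2, 0, 0, 0, 255],
])

```text
time: 11.68
ee_pos: [0.4101, 0.3079, 0.0728]
tool_rot: [3.141, 0.004, -0.001]
wrist_force: [-0.6, -0.7, -0.6]
finger_gap: 0.219
finger_force: 49.4
```

Emit:
step_arm([
  [0, 0, 0.15, 0, 0, 0, 255],
  [0, 0, 0, 0, 0, 0, 255],
])

```text
time: 11.92
ee_pos: [0.4102, 0.308, 0.0716]
tool_rot: [3.142, 0.004, -0.0]
wrist_force: [0.1, 0.1, -0.6]
finger_gap: 0.217
finger_force: 49.4
```

Emit:
step_arm([
  [0, 0, 0.15, 0, 0, 0, 255],
  [0, 0, 0, 0, 0, 0, 255],
])

```text
time: 12.18
ee_pos: [0.4103, 0.3082, 0.0702]
tool_rot: [-3.141, -0.004, -0.0]
wrist_force: [-0.3, 0.8, -0.1]
finger_gap: 0.224
finger_force: 49.4
```

Emit:
step_arm([
  [0, 0, 0.1, 0, 0, 0, 255],
  [0, 0, 0, 0, 0, 0, 255],
])

```text
time: 12.42
ee_pos: [0.4103, 0.3083, 0.0693]
tool_rot: [-3.141, -0.004, -0.001]
wrist_force: [0.6, 0.7, -0.8]
finger_gap: 0.222
finger_force: 49.4
```

Emit:
step_arm([
  [0, 0, 0.15, 0, 0, 0, 255],
  [0, 0, 0.1, 0, 0, 0, 255],
  [0, 0, 0, 0, 0, 0, 255],
])

```text
time: 12.8
ee_pos: [0.4102, 0.3081, 0.0666]
tool_rot: [3.142, 0.004, -0.0]
wrist_force: [0.3, 1.0, -0.6]
finger_gap: 0.215
finger_force: 49.5
```

Emit:
step_arm([
  [0, 0, 0.15, 0, 0, 0, 255],
  [0, 0, 0.15, 0, 0, 0, 255],
  [0, 0, 0, 0, 0, 0, 255],
])

```text
time: 13.18
ee_pos: [0.4101, 0.3078, 0.0635]
tool_rot: [3.141, 0.004, -0.001]
wrist_force: [0.6, 0.9, -1.7]
finger_gap: 0.222
finger_force: 49.5
```

Emit:
step_arm([
  [0, 0, 0.15, 0, 0, 0, 255],
  [0, 0, 0.1, 0, 0, 0, 255],
  [0, 0, 0, 0, 0, 0, 255],
])

```text
time: 13.55
ee_pos: [0.4101, 0.3078, 0.061]
tool_rot: [3.141, 0.004, -0.0]
wrist_force: [0.9, 0.1, -1.0]
finger_gap: 0.221
finger_force: 49.5
```

Emit:
step_arm([
  [0, 0, 0.15, 0, 0, 0, 255],
  [0, 0, 0, 0, 0, 0, 255],
  [0, 0, -4.5, 0, 0, 0, 255],
  [0, 0, -4.5, 0, 0, 0, 255],
  [0, 0, 0, 0, 0, 0, 255],
])

```text
time: 14.18
ee_pos: [0.4119, 0.3097, 0.1529]
tool_rot: [-3.138, -0.004, -0.008]
wrist_force: [-0.7, -0.8, -0.6]
finger_gap: 0.218
finger_force: 49.5
```

Emit:
step_arm([
  [4.7, 2.86, 0, 0, 0, 0, 255],
  [4.7, 2.86, 0, 0, 0, 0, 255],
  [4.7, 2.86, 0, 0, 0, 0, 255],
  [0, 0, 0, 0, 0, 0, 255],
  [0, 0, 0, 0, 0, 0, 255],
])

```text
time: 14.8
ee_pos: [0.5503, 0.2227, 0.1485]
tool_rot: [3.141, 0.005, -0.004]
wrist_force: [-0.5, 0.4, -0.5]
finger_gap: 0.216
finger_force: 49.5
```

Run:
```python
from h import *
s,o=look('w8.png')
plan([*o['green'][:2],.084],yaw=0.0)
```

```text
[0.5503 0.2227 0.1485] [-0.5  0.4 -0.5] 0.21585584813347763 14.8
red c [0.5494 0.1155] size 60.1 59.9 yaw 1.322 hole [0.5497 0.1157]Traceback (most recent call last):
  File "<stdin>", line 3, in <module>
KeyError: 'green'
```

```bash
sed -i "s/\[...,2\]>130/[...,2]>vmin/; s/only=None):/only=None,vmin=130):/" h.py
python3 - <<'E'
from h import *
s=json.load(open('w8.json'));im=cv2.imread('pics/w8.png')[:,:,::-1].copy()
for v in(100,85,70,55): plates(im,s,vmin=v,only=['green'])
cv2.imwrite('pics/w8c.png',cv2.resize(cv2.imread('pics/w8.png')[60:360,120:520],(800,600),interpolation=cv2.INTER_CUBIC))
E
```

```text
green c [0.5536 0.2235] size 60.1 58.5 yaw 0.237 hole [0.5537 0.2233]
green c [0.5536 0.2235] size 60.1 58.5 yaw 0.236 hole [0.5553 0.2233]
```

View pics/w8c.png

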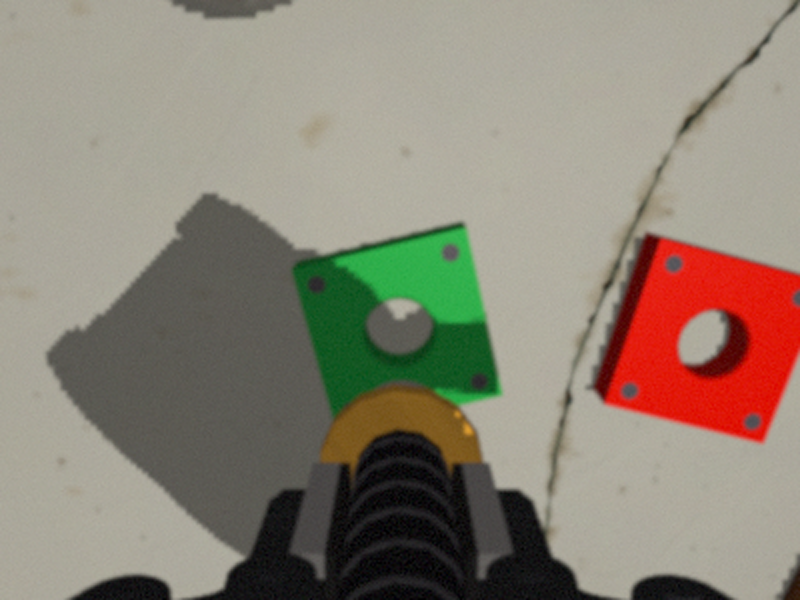

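Green bore centre at crop (400,327), in line with the gauge column. The centre is about (0.553, 0.223).

Emit:
step_arm([
  [0.27, 0, 4, 0, 0, 0, 255],
  [0, 0, 2.2, 0, 0, 0, 255],
  [0, 0, 0, 0, 0, 0, 255],
  [0, 0, 0, 0, 0, 0, 255],
])

```text
time: 15.35
ee_pos: [0.5539, 0.2238, 0.0887]
tool_rot: [-3.141, -0.007, -0.001]
wrist_force: [0.3, -0.1, -1.2]
finger_gap: 0.22
finger_force: 49.5
```

Run:
```python
from h import *
s,o=look('w9.png',vmin=70,only=['green'])
plan([.5531,.223,.08],yaw=0.0)
```

```text
[0.5539 0.2238 0.0887] [ 0.3 -0.1 -1.2] 0.22048256973010358 15.35
green c [0.5539 0.2229] size 60.3 59.1 yaw 0.236 hole [0.5807 0.2059]
to [0.553 0.223 0.08 ] d cm [-0.13  0.07  0.9 ] rot [-0.001 -0.002  0.004] yaw 0.004 rows>= 1 F [-1.   0.3 -0.7] q [-0.11  0.57 -0.51  1.84  0.36  0.83 -2.36]
```

Emit:
step_arm([
  [-0.05, 0.08, 0, 0, 0, 0, 255],
  [0, 0, 0.4, 0, 0, 0, 255],
  [0, 0, 0.4, 0, 0, 0, 255],
  [0, 0, 0.4, 0, 0, 0, 255],
  [0, 0, 0.2, 0, 0, 0, 255],
])

```text
time: 16.02
ee_pos: [0.5534, 0.2217, 0.0732]
tool_rot: [3.141, 0.004, -0.001]
wrist_force: [-1.2, 1.4, -1.0]
finger_gap: 0.223
finger_force: 49.5
```

Emit:
step_arm([
  [0, 0, 0.15, 0, 0, 0, 255],
  [0, 0, 0, 0, 0, 0, 255],
])

```text
time: 16.27
ee_pos: [0.5536, 0.2218, 0.0721]
tool_rot: [3.142, 0.004, -0.0]
wrist_force: [-0.3, 0.9, -0.5]
finger_gap: 0.218
finger_force: 49.5
```

Emit:
step_arm([
  [0, 0, 0.15, 0, 0, 0, 255],
  [0, 0, 0, 0, 0, 0, 255],
])

```text
time: 16.52
ee_pos: [0.5536, 0.2218, 0.0706]
tool_rot: [3.142, 0.004, -0.0]
wrist_force: [-0.2, 0.8, -1.1]
finger_gap: 0.218
finger_force: 49.5
```

Emit:
step_arm([
  [0, 0, 0.1, 0, 0, 0, 255],
  [0, 0, 0, 0, 0, 0, 255],
])

```text
time: 16.77
ee_pos: [0.5537, 0.2219, 0.0697]
tool_rot: [-3.141, -0.004, -0.0]
wrist_force: [-0.8, 0.8, -1.1]
finger_gap: 0.221
finger_force: 49.5
```

Emit:
step_arm([
  [0, 0, 0.15, 0, 0, 0, 255],
  [0, 0, 0.1, 0, 0, 0, 255],
  [0, 0, 0, 0, 0, 0, 255],
])

```text
time: 17.15
ee_pos: [0.5536, 0.2219, 0.0671]
tool_rot: [-3.141, -0.004, 0.0]
wrist_force: [0.1, 0.8, -1.1]
finger_gap: 0.222
finger_force: 49.5
```

Emit:
step_arm([
  [0, 0, 0.15, 0, 0, 0, 255],
  [0, 0, 0.15, 0, 0, 0, 255],
  [0, 0, 0, 0, 0, 0, 255],
])

```text
time: 17.52
ee_pos: [0.5536, 0.2218, 0.0641]
tool_rot: [3.142, 0.004, -0.0]
wrist_force: [-0.4, 1.3, -1.6]
finger_gap: 0.219
finger_force: 49.5
```

Emit:
step_arm([
  [0, 0, 0.15, 0, 0, 0, 255],
  [0, 0, 0.1, 0, 0, 0, 255],
  [0, 0, 0, 0, 0, 0, 255],
])

```text
time: 17.9
ee_pos: [0.5536, 0.2218, 0.0616]
tool_rot: [3.142, 0.004, -0.0]
wrist_force: [-0.1, 0.6, -1.8]
finger_gap: 0.219
finger_force: 49.5
```

Emit:
step_arm([
  [0, 0, 0.1, 0, 0, 0, 255],
  [0, 0, 0.1, 0, 0, 0, 255],
  [0, 0, 0, 0, 0, 0, 255],
])

```text
time: 18.27
ee_pos: [0.5536, 0.2218, 0.0596]
tool_rot: [3.141, 0.004, -0.0]
wrist_force: [0.3, 0.6, -1.5]
finger_gap: 0.221
finger_force: 49.5
```

Run:
```python
from h import *
s,o=look('w10.png',vmin=70)
cv2.imwrite('pics/w10c.png',cv2.resize(cv2.imread('pics/w10.png')[60:360,120:520],(800,600),interpolation=cv2.INTER_CUBIC))
```

```text
[0.5536 0.2218 0.0596] [ 0.3  0.6 -1.5] 0.22138280979532965 18.275
red c [0.5507 0.1185] size 67.2 60.5 yaw 1.323 hole [0.5513 0.1165]
green c [0.5556 0.2231] size 56.0 59.2 yaw 0.239 hole [0.5805 0.2056]
```

Run:
```python
from h import *
for f in ('w2','w6','w8','s0','t0'):
    im=cv2.imread(f'pics/{f}.png');h=cv2.cvtColor(im,cv2.COLOR_BGR2HSV)
    m=((h[...,0]>95)&(h[...,0]<130)&(h[...,1]>120)&(h[...,2]>50)).astype(np.uint8)
    n,l,st,c=cv2.connectedComponentsWithStats(m);print(f,[(st[i,4],c[i].round()) for i in range(1,n) if st[i,4]>25])
    if f=='s0': print(px2w('side',341,146,0), w2px('side',[.5,.6,0]), w2px('side',[.45,.7,0]),w2px('top',[.5,.6,0]),w2px('top',[.45,.7,0]))
plan([.5536,.2218,.19])
plan([.4554,.0345,.19],yaw=.2)
```

```text
w2 []
w6 []
w8 []
s0 [(np.int32(89), array([379.,  65.])), (np.int32(157), array([451., 177.]))]
[0.56409654 0.59652538 0.        ] [321.65606403 144.37851831] [308.96458521 126.7708877 ] [158.46418258 262.89017782] [126.9113091  279.20170864]
t0 [(np.int32(41), array([ 83., 189.])), (np.int32(144), array([ 81., 214.]))]
to [0.554 0.222 0.19 ] d cm [ -0.    -0.   -13.04] rot [0. 0. 0.] yaw 0.003 rows>= 3 F [ 0.5 -0.2 -1.4] q [-0.12  0.61 -0.49  1.85  0.39  0.78 -2.38]
to [0.455 0.034 0.19 ] d cm [ -9.87  18.7  -13.04] rot [ 0.     0.    -0.197] yaw 0.003 rows>= 5 F [ 0.5 -0.2 -1.4] q [-0.12  0.61 -0.49  1.85  0.39  0.78 -2.38]
```

Emit:
step_arm([
  [0, 0, 0.1, 0, 0, 0, 255],
  [0, 0, 0, 0, 0, 0, 255],
])

```text
time: 18.58
ee_pos: [0.5538, 0.2218, 0.0592]
tool_rot: [3.141, 0.004, 0.001]
wrist_force: [-1.4, -0.6, 5.6]
finger_gap: 0.217
finger_force: 50.2
```

Bench contact felt at tip z = 0, so all three plates pass, and no blue plate exists. Returning the gauge to the stand.

Emit:
step_arm([
  [0, 0, -6, 0, 0, 0, 255],
  [0, 0, -6, 0, 0, 0, 255],
  [-2.5, 4.7, 0, 0, 0, 0, 255],
  [-2.5, 4.7, 0, 0, 0, 0, 255],
  [-2.5, 4.7, 0, 0, 0, 0, 255],
])

```text
time: 19.2
ee_pos: [0.4781, 0.0789, 0.1786]
tool_rot: [3.141, 0.004, 0.0]
wrist_force: [1.6, 0.0, -1.1]
finger_gap: 0.222
finger_force: 49.7
```

Emit:
step_arm([
  [-2.4, 4.6, 0, 0, 0, 0, 255],
  [0, 0, 0, 0, 0, -0.145, 255],
  [0, 0, 0, 0, 0, -0.145, 255],
  [0, 0, 0, 0, 0, 0, 255],
  [0, 0, 0, 0, 0, 0, 255],
])

```text
time: 19.82
ee_pos: [0.4551, 0.0345, 0.1786]
tool_rot: [3.109, 0.454, -0.0]
wrist_force: [0.9, 0.5, -1.3]
finger_gap: 0.222
finger_force: 49.6
```

Run:
```python
from h import *
print(readout.sense()['ee_pos']);plan([.4557,.0345,.105],yaw=.292)
```

```text
[0.45509687 0.03454306 0.17861524]
to [0.456 0.034 0.105] d cm [0.06 0.02 7.36] rot [-0.     0.    -0.002] yaw 0.29 rows>= 2 F [ 0.9  0.5 -1.3] q [ 0.33  0.24 -0.61  2.08  0.18  0.87 -1.66]
```

Emit:
step_arm([
  [0.06, 0.02, 4, 0, 0, 0, 255],
  [0, 0, 3, 0, 0, 0, 255],
  [0, 0, 0.5, 0, 0, 0, 255],
  [0, 0, 0.3, 0, 0, 0, 255],
  [0, 0, 0, 0, 0, 0, 255],
])

```text
time: 20.45
ee_pos: [0.4565, 0.0347, 0.1016]
tool_rot: [3.108, 0.458, 0.002]
wrist_force: [-0.0, -0.6, -0.8]
finger_gap: 0.225
finger_force: 49.6
```

Emit:
step_arm([
  [0, 0, 0.4, 0, 0, 0, 255],
  [0, 0, 0.4, 0, 0, 0, 255],
  [0, 0, 0, 0, 0, 0, 255],
])

```text
time: 20.82
ee_pos: [0.4556, 0.0344, 0.0925]
tool_rot: [3.108, 0.458, -0.001]
wrist_force: [-0.4, -1.1, -1.4]
finger_gap: 0.224
finger_force: 49.6
```

Emit:
step_arm([
  [0, 0, 0.5, 0, 0, 0, 255],
  [0, 0, 0.5, 0, 0, 0, 255],
  [0, 0, 0, 0, 0, 0, 255],
])

```text
time: 21.2
ee_pos: [0.4554, 0.0345, 0.0822]
tool_rot: [-3.108, -0.458, 0.002]
wrist_force: [-0.2, 0.2, -1.3]
finger_gap: 0.223
finger_force: 49.6
```

Emit:
step_arm([
  [0, 0, 0.5, 0, 0, 0, 255],
  [0, 0, 0.5, 0, 0, 0, 255],
  [0, 0, 0.3, 0, 0, 0, 255],
  [0, 0, 0, 0, 0, 0, 255],
])

```text
time: 21.7
ee_pos: [0.4556, 0.0345, 0.0694]
tool_rot: [-3.108, -0.458, 0.001]
wrist_force: [-1.2, 0.3, -0.6]
finger_gap: 0.218
finger_force: 49.6
```

Emit:
step_arm([
  [0, 0, 0.1, 0, 0, 0, 255],
  [0, 0, 0, 0, 0, 0, 255],
])

```text
time: 21.95
ee_pos: [0.4558, 0.0345, 0.0687]
tool_rot: [3.108, 0.458, 0.0]
wrist_force: [0.2, -0.9, -1.7]
finger_gap: 0.219
finger_force: 49.6
```

Emit:
step_arm([
  [0, 0, 0.1, 0, 0, 0, 255],
  [0, 0, 0, 0, 0, 0, 255],
  [0, 0, 0, 0, 0, 0, 120],
  [0, 0, 0, 0, 0, 0, 120],
  [0, 0, 0, 0, 0, 0, 120],
])

```text
time: 22.58
ee_pos: [0.4559, 0.0345, 0.0678]
tool_rot: [3.108, 0.458, 0.0]
wrist_force: [-0.1, -0.0, -1.0]
finger_gap: 0.531
finger_force: 0.0
```

Emit:
step_arm([
  [0, 0, 0, 0, 0, 0, 120],
  [0, 0, -1, 0, 0, 0, 120],
  [0, 0, -4, 0, 0, 0, 120],
  [0, 0, -6, 0, 0, 0, 120],
  [0, 0, -3, 0, 0, 0, 60],
])

```text
time: 23.2
ee_pos: [0.4569, 0.0351, 0.2113]
tool_rot: [3.108, 0.459, 0.007]
wrist_force: [0.3, 0.2, 0.5]
finger_gap: 0.722
finger_force: 0.0
```

Emit:
step_arm([
  [5.8, -2.5, 0, 0, 0, 0, 0],
  [5.8, -2.5, 0, 0, 0, 0, 0],
  [0, 0, 0, 0, 0, -0.18, 0],
  [0, 0, 0, 0, 0, -0.18, 0],
  [0, 0, 0, 0, 0, -0.18, 0],
])

```text
time: 23.82
ee_pos: [0.5513, 0.1153, 0.2082]
tool_rot: [-2.869, -1.28, -0.0]
wrist_force: [-0.2, -0.5, -0.8]
finger_gap: 1.0
finger_force: 0.0
```

Emit:
step_arm([
  [0, 0, 0, 0, 0, -0.18, 0],
  [0, 0, 0, 0, 0, -0.18, 0],
  [0, 0, 0, 0, 0, -0.13, 0],
  [0, 0, 0, 0, 0, 0, 0],
  [0, 0, 0, 0, 0, 0, 0],
])

```text
time: 24.45
ee_pos: [0.5514, 0.1149, 0.208]
tool_rot: [2.482, 1.926, 0.0]
wrist_force: [0.8, 0.3, -0.1]
finger_gap: 1.001
finger_force: 0.0
```

Run:
```python
from h import *
s,o=look('w11.png',vmin=70)
x,y,a=o['red'];plan([x,y,.03],yaw=a)
cv2.imwrite('pics/w11c.png',cv2.resize(cv2.imread('pics/w11.png'),(640,480)))
```

```text
[0.5514 0.1149 0.208 ] [ 0.8  0.3 -0.1] 1.0011939649932244 24.45
red c [0.5492 0.1159] size 61.1 59.3 yaw 1.32 hole [0.5492 0.1166]
yellow c [0.4109 0.3017] size 64.5 61.2 yaw 0.218 hole 
green c [0.5497 0.2192] size 58.5 59.0 yaw 0.215 hole [0.55   0.2191]
to [0.549 0.116 0.03 ] d cm [ 0.04 -0.24 17.79] rot [0.    0.    0.001] yaw 1.321 rows>= 3 F [ 0.2 -0.1 -0.3] q [ 0.34  0.44 -0.85  1.81  0.38  1.06 -0.9 ]
```

View pics/w11.png

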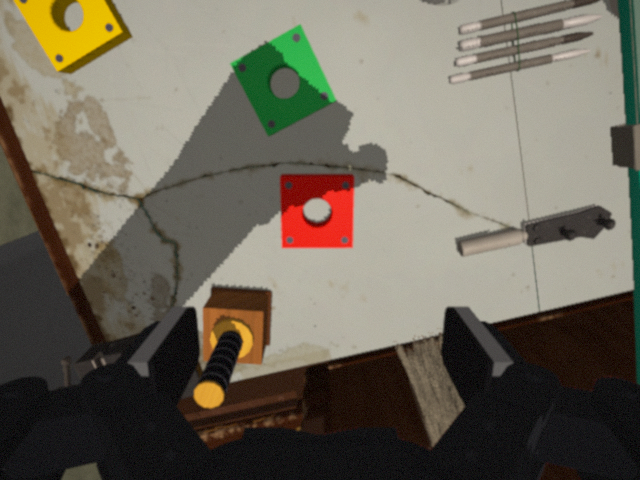

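Red lies square under the gripper at (317,211), and the gauge stands upright in its stand at left. Descending to grip red.

Emit:
step_arm([
  [0.04, -0.22, 6, 0, 0, 0, 0],
  [0, 0, 6, 0, 0, 0, 0],
  [0, 0, 5, 0, 0, 0, 0],
  [0, 0, 0, 0, 0, 0, 0],
  [0, 0, 0, 0, 0, 0, 0],
], newtons=40)

```text
time: 25.12
ee_pos: [0.5505, 0.1168, 0.0395]
tool_rot: [2.479, 1.929, 0.003]
wrist_force: [-0.2, 0.7, 0.3]
finger_gap: 1.0
finger_force: 0.0
```

Run:
```python
from h import *
s,o=look('w12.png',vmin=70)
plan([.5492,.1161,.0],yaw=1.321)
```

```text
[0.5505 0.1168 0.0395] [-0.2  0.7  0.3] 1.0002809337681438 25.125
red c [0.5497 0.1166] size 63.2 59.6 yaw 1.321 hole [0.55   0.1175]
green c [0.55   0.2188] size 59.1 60.0 yaw 0.217 hole [0.5503 0.2187]
to [0.549 0.116 0.   ] d cm [-0.12 -0.18  4.01] rot [ 0.003 -0.002  0.001] yaw 1.322 rows>= 1 F [0.3 0.3 0.1] q [ 0.22  0.65 -0.7   1.93  0.6   0.77 -1.08]
```

Emit:
step_arm([
  [0, -0.06, 2, 0, 0, 0, 0],
  [0, 0, 1.5, 0, 0, 0, 0],
  [0, 0, 0.4, 0, 0, 0, 0],
  [0, 0, 0, 0, 0, 0, 0],
  [0, 0, 0, 0, 0, 0, 0],
])

```text
time: 25.8
ee_pos: [0.5491, 0.1163, -0.001]
tool_rot: [2.479, 1.93, 0.001]
wrist_force: [1.0, 1.6, -0.2]
finger_gap: 1.002
finger_force: 0.0
```

Emit:
step_arm([
  [0, 0, 0, 0, 0, 0, 60],
  [0, 0, 0, 0, 0, 0, 60],
  [0, 0, 0, 0, 0, 0, 255],
  [0, 0, 0, 0, 0, 0, 255],
  [0, 0, 0, 0, 0, 0, 255],
])

```text
time: 26.42
ee_pos: [0.549, 0.1161, -0.0008]
tool_rot: [2.479, 1.929, 0.0]
wrist_force: [-1.0, -0.5, 6.1]
finger_gap: 0.691
finger_force: 43.6
```

Emit:
step_arm([
  [0, 0, -1, 0, 0, 0, 255],
  [0, 0, -4, 0, 0, 0, 255],
  [0, 0, -6, 0, 0, 0, 255],
  [0, 0, -6, 0, 0, 0, 255],
  [0, 0, -6, 0, 0, 0, 255],
])

```text
time: 27.05
ee_pos: [0.5482, 0.116, 0.2308]
tool_rot: [-2.479, -1.93, 0.0]
wrist_force: [1.1, -0.4, -1.3]
finger_gap: 0.689
finger_force: 44.1
```

Emit:
step_arm([
  [0, 0, -6, 0, 0, 0, 255],
  [0, 0, -6, 0, 0, 0, 255],
  [0, 0, 0, 0, 0, 0, 255],
  [0, 0, 0, 0, 0, 0, 255],
])

```text
time: 27.55
ee_pos: [0.5482, 0.1157, 0.348]
tool_rot: [2.479, 1.93, -0.002]
wrist_force: [-0.6, -0.5, -1.4]
finger_gap: 0.694
finger_force: 44.2
```

Run:
```python
from h import *
s,o=look('w13.png',.363)
plan([.4125,-.231,.35],yaw=1.762)
```

```text
[0.5482 0.1157 0.348 ] [-0.6 -0.5 -1.4] 0.6939071555028101 27.55
red c [0.5445 0.1082] size 71.6 66.3 yaw 1.323 hole [0.5481 0.1134]
to [ 0.412 -0.231  0.35 ] d cm [-36.91  -4.62  -0.21] rot [-0.002  0.001 -0.439] yaw 1.323 rows>= 7 F [-0.2 -0.  -2.2] q [ 0.4   0.32 -0.91  1.64  0.26  1.32 -0.8 ]
```

Emit:
step_arm([
  [-5.75, -0.04, 0, 0, 0, 0, 255],
  [-5.75, -0.04, 0, 0, 0, 0, 255],
  [-5.75, -0.04, 0, 0, 0, 0, 255],
  [-5.75, -0.04, 0, 0, 0, 0, 255],
  [-5.75, -0.04, 0, 0, 0, 0, 255],
])

```text
time: 28.22
ee_pos: [0.4745, -0.1638, 0.3469]
tool_rot: [-2.477, -1.928, 0.003]
wrist_force: [1.0, -0.8, -1.3]
finger_gap: 0.692
finger_force: 44.1
```

Emit:
step_arm([
  [-5.75, -0.04, 0, 0, 0, 0, 255],
  [-5.75, -0.04, 0, 0, 0, 0, 255],
  [-5.75, -0.04, 0, 0, 0, 0, 255],
  [0, 0, 0, 0, 0, -0.15, 255],
  [0, 0, 0, 0, 0, -0.15, 255],
])

```text
time: 28.85
ee_pos: [0.4314, -0.3294, 0.3462]
tool_rot: [-2.156, -2.279, -0.0]
wrist_force: [0.4, 1.2, -1.3]
finger_gap: 0.691
finger_force: 44.1
```

Emit:
step_arm([
  [0, 0, 0, 0, 0, -0.14, 255],
  [0, 0, 5, 0, 0, 0, 255],
  [0, 0, 5, 0, 0, 0, 255],
  [0, 0, 0, 0, 0, 0, 255],
  [0, 0, 0, 0, 0, 0, 255],
])

```text
time: 29.48
ee_pos: [0.4334, -0.3291, 0.2496]
tool_rot: [1.998, 2.424, 0.001]
wrist_force: [0.4, -0.3, -0.1]
finger_gap: 0.69
finger_force: 44.6
```

```bash
cat >> h.py <<'E'
def base(im,s,z=.008,show=None):
    g=im.min(2); m=(g>130).astype(np.uint8)
    for c in cv2.findContours(m,0,1)[0]:
        if cv2.contourArea(c)<1000: continue
        W=np.array([px2w('wrist',u,v,z,s)[:2] for u,v in c[:,0]],np.float32)*1000
        (x,y),(w,h),an=cv2.minAreaRect(W)
        if 50<w<70 and 50<h<70: print('base',x/1e3,y/1e3,w,h,np.deg2rad(an)%(np.pi/2),c[:,0].min(0),c[:,0].max(0))
E
python3 - <<'E'
from h import *
s,im=snap('wrist','w14.png');print(s['ee_pos'],s['finger_gap'])
json.dump({k:np.array(v).tolist() for k,v in s.items()},open('w14.json','w'))
base(im,s); plates(im,s,.256)
plan([.4125,-.231,.1],yaw=1.762)
E
```

```text
[ 0.43337955 -0.32905204  0.24957827] 0.6899032603349584
base 0.41283761596679686 -0.23033457946777344 59.143856048583984 59.07579803466797 0.19252157967750944 [284  51] [352 122]
red c [ 0.4349 -0.3349] size 66.5 71.4 yaw 0.192 hole [ 0.4342 -0.3313]Traceback (most recent call last):
  File "<stdin>", line 4, in <module>
  File "h.py", line 39, in plates
    W=np.array([px2w(name,u,v,ztop,s)[:2] for u,v in c[:,0]],np.float32)
                ~~~~^^^^^^^^^^^^^^^^^
  File "h.py", line 13, in px2w
    K,k1,R,t=cam(name,s)
             ~~~^^^^^^^^
  File "h.py", line 7, in cam
    i=vision.camera_info(name)
ValueError: time passes only in moves, steps and waits
```

View pics/w14.png

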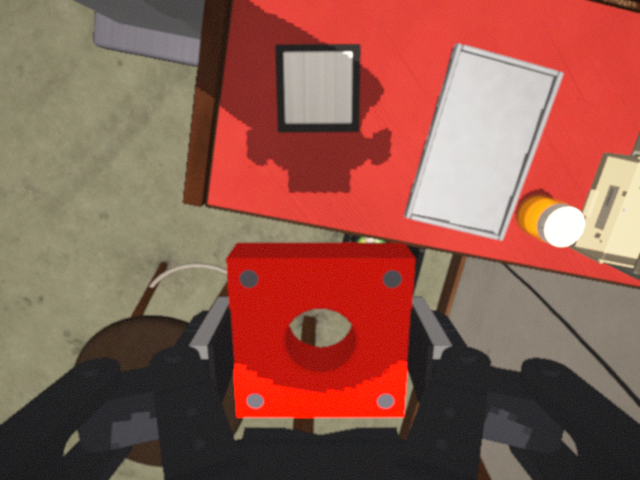

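Base face spans cols 284–352 and rows 51–122, giving centre (0.4128,-0.2303), yaw 0.1925 and size 59 mm. The held plate's top face spans rows 262–417 and sits square in the pads.

```bash
python3 - <<'E'
s=open('h.py').read()
s=s.replace("    i=vision.camera_info(name)\n","    i=CI.setdefault(name,None) or CI.update({name:vision.camera_info(name)}) or CI[name]\n").replace("def cam(","CI={}\ndef cam(",1)
open('h.py','w').write(s)
E
python3 - <<'E'
from h import *
s=json.load(open('w14.json'));im=cv2.imread('pics/w14.png')[:,:,::-1].copy()
R0=Ro.from_rotvec(s['tool_rot']).as_matrix()
for u,v in [(321,262),(321,417),(231,262),(414,262),(236,417),(405,417)]:
    print(u,v,(R0.T@(px2w('wrist',u,v,s['ee_pos'][2]+.0188,s)-s['ee_pos'])*1000).round(1))
plan([.4128,-.2303,.1],yaw=1.7633)
E
```

```text
321 262 [ 26.9   0.7 -18.8]
321 417 [-31.2   0.7 -18.8]
231 262 [ 27.  -27.7 -18.8]
414 262 [ 26.9  30.1 -18.8]
236 417 [-31.2 -29.5 -18.8]
405 417 [-31.3  30.6 -18.8]
to [ 0.413 -0.23   0.1  ] d cm [10.15 -0.2  15.02] rot [ 0.002  0.001 -0.   ] yaw 1.763 rows>= 3 F [-0.6 -0.1 -0.8] q [ 1.14  0.33 -0.74  1.81  0.25  1.09  0.5 ]
```

Emit:
step_arm([
  [5.14, -0.1, 0, 0, 0, 0, 255],
  [5.14, -0.1, 0, 0, 0, 0, 255],
  [0, 0, 6, 0, 0, 0, 255],
  [0, 0, 6, 0, 0, 0, 255],
  [0, 0, 6, 0, 0, 0, 255],
])

```text
time: 30.15
ee_pos: [0.4135, -0.2299, 0.0694]
tool_rot: [1.996, 2.419, 0.001]
wrist_force: [-0.3, -1.6, -1.0]
finger_gap: 0.697
finger_force: 44.6
```

Emit:
step_arm([
  [0, 0, 3.5, 0, 0, 0, 255],
  [0, 0, 0, 0, 0, 0, 255],
  [0, 0, 0, 0, 0, 0, 255],
])

```text
time: 30.52
ee_pos: [0.4133, -0.2293, 0.0358]
tool_rot: [1.996, 2.421, 0.001]
wrist_force: [0.2, 0.4, -1.5]
finger_gap: 0.686
finger_force: 44.5
```

Run:
```python
from h import *
print(readout.sense()['ee_pos']);plan([.41255,-.2290,.008],yaw=1.7633)
```

```text
[ 0.41332827 -0.22928033  0.03582211]
to [ 0.413 -0.229  0.008] d cm [ 0.05 -0.08  2.78] rot [ 0.003  0.002 -0.001] yaw 1.763 rows>= 1 F [ 0.2  0.4 -1.5] q [ 0.89  0.53 -0.63  2.15  0.53  0.62  0.08]
```

Emit:
step_arm([
  [0.04, -0.07, 1.5, 0, 0, 0, 255],
  [0, 0, 0.8, 0, 0, 0, 255],
  [0, 0, 0.3, 0, 0, 0, 255],
  [0, 0, 0, 0, 0, 0, 255],
  [0, 0, 0, 0, 0, 0, 255],
])

```text
time: 31.15
ee_pos: [0.4106, -0.2283, 0.0078]
tool_rot: [1.998, 2.424, 0.0]
wrist_force: [-0.1, 0.6, -1.0]
finger_gap: 0.688
finger_force: 44.6
```

Emit:
step_arm([
  [0, 0, 0.15, 0, 0, 0, 255],
  [0, 0, 0, 0, 0, 0, 255],
])

```text
time: 31.4
ee_pos: [0.4107, -0.2283, 0.0071]
tool_rot: [1.998, 2.423, -0.001]
wrist_force: [-4.1, 1.0, 12.0]
finger_gap: 0.692
finger_force: 46.1
```

Emit:
step_arm([
  [0, 0, -0.25, 0, 0, 0, 255],
  [-0.1, 0.17, 0, 0, 0, 0, 255],
  [0, 0, 0, 0, 0, 0, 255],
  [0, 0, 0, 0, 0, 0, 255],
])

```text
time: 31.9
ee_pos: [0.4122, -0.2289, 0.0086]
tool_rot: [-1.998, -2.424, 0.0]
wrist_force: [0.2, -0.3, -1.3]
finger_gap: 0.694
finger_force: 44.6
```

Emit:
step_arm([
  [0, 0, 0.15, 0, 0, 0, 255],
  [0, 0, 0, 0, 0, 0, 255],
])

```text
time: 32.15
ee_pos: [0.4123, -0.2289, 0.0072]
tool_rot: [-1.998, -2.424, 0.0]
wrist_force: [-0.4, 0.7, 0.3]
finger_gap: 0.696
finger_force: 44.8
```

Emit:
step_arm([
  [0, 0, 0, 0, 0, 0, 40],
  [0, 0, 0, 0, 0, 0, 0],
  [0, 0, 0, 0, 0, 0, 0],
  [0, 0, -2, 0, 0, 0, 0],
  [0, 0, -4, 0, 0, 0, 0],
])

```text
time: 32.78
ee_pos: [0.4113, -0.2283, 0.0668]
tool_rot: [-1.996, -2.422, 0.0]
wrist_force: [-0.1, -0.5, -0.2]
finger_gap: 1.001
finger_force: 0.0
```

Emit:
step_arm([
  [0, 0, -6, 0, 0, 0, 0],
  [0, 0, -6, 0, 0, 0, 0],
  [-5, 0, -3, 0, 0, 0, 0],
  [-5, 0, -3, 0, 0, 0, 0],
  [0, 0, 0, 0, 0, 0, 0],
])

```text
time: 33.4
ee_pos: [0.4321, -0.3319, 0.2493]
tool_rot: [2.003, 2.414, -0.0]
wrist_force: [-0.6, 0.4, -0.9]
finger_gap: 0.995
finger_force: 0.0
```

Emit:
step_arm([
  [0, 0, 0, 0, 0, 0, 0],
])

```text
time: 33.52
ee_pos: [0.431, -0.3264, 0.2467]
tool_rot: [-1.998, -2.423, -0.0]
wrist_force: [0.7, -0.2, -0.3]
finger_gap: 1.002
finger_force: 0.0
```

Run:
```python
from h import *
s,im=snap('wrist','w15.png');print(s['ee_pos'],s['finger_gap'])
json.dump({k:np.array(v).tolist() for k,v in s.items()},open('w15.json','w'))
h=cv2.cvtColor(im,cv2.COLOR_RGB2HSV);p=w2px('wrist',[.4128,-.2303,.026],s);print(p)
for v in range(int(p[1])-60,int(p[1])+60,12): print(v,[tuple(im[v,int(p[0])-20]), tuple(im[v,int(p[0])+20])])
```

```text
[ 0.43101796 -0.32638289  0.24666025] 1.0021270690122763
[320.14610926  89.07113244]
29 [(np.uint8(172), np.uint8(53), np.uint8(45)), (np.uint8(225), np.uint8(66), np.uint8(53))]
41 [(np.uint8(127), np.uint8(40), np.uint8(34)), (np.uint8(225), np.uint8(68), np.uint8(53))]
53 [(np.uint8(198), np.uint8(31), np.uint8(22)), (np.uint8(199), np.uint8(34), np.uint8(25))]
65 [(np.uint8(201), np.uint8(29), np.uint8(19)), (np.uint8(201), np.uint8(32), np.uint8(25))]
77 [(np.uint8(202), np.uint8(35), np.uint8(32)), (np.uint8(199), np.uint8(32), np.uint8(25))]
89 [(np.uint8(201), np.uint8(29), np.uint8(17)), (np.uint8(199), np.uint8(30), np.uint8(17))]
101 [(np.uint8(202), np.uint8(33), np.uint8(21)), (np.uint8(198), np.uint8(30), np.uint8(13))]
113 [(np.uint8(201), np.uint8(33), np.uint8(26)), (np.uint8(199), np.uint8(24), np.uint8(21))]
125 [(np.uint8(184), np.uint8(48), np.uint8(39)), (np.uint8(186), np.uint8(36), np.uint8(30))]
137 [(np.uint8(127), np.uint8(39), np.uint8(33)), (np.uint8(132), np.uint8(41), np.uint8(37))]
```

Run:
```python
from h import *
im=cv2.imread('pics/w15.png');c=im[20:220,200:440]
cv2.imwrite('pics/w15c.png',cv2.resize(c,(720,600),interpolation=cv2.INTER_CUBIC))
```

```text
(no output)
```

View pics/w15c.png

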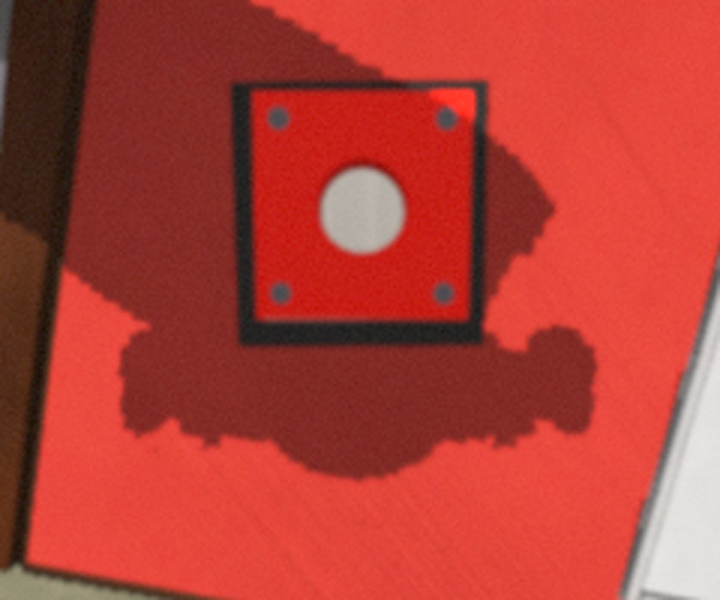

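Red sits centred on the base: top face at crop cols 250–475 and rows 90–322, within about 1 mm. Its in-hand offset was about (-1.5, +0.7) mm. Next is green.

Emit:
step_arm([
  [0, 0, -6, 0, 0, 0, 0],
  [0, 0, -5.5, 0, 0, 0, 0],
  [5.13, 2.21, 0, 0, 0, 0, 0],
  [5.13, 2.21, 0, 0, 0, 0, 0],
  [5.13, 2.21, 0, 0, 0, 0, 0],
])

```text
time: 34.2
ee_pos: [0.4665, -0.1603, 0.3614]
tool_rot: [-1.996, -2.425, 0.002]
wrist_force: [0.8, 0.3, 0.1]
finger_gap: 1.003
finger_force: 0.0
```

Emit:
step_arm([
  [5.13, 2.21, 0, 0, 0, 0, 0],
  [5.13, 2.21, 0, 0, 0, 0, 0],
  [5.13, 2.21, 0, 0, 0, 0, 0],
  [5.13, 2.21, 0, 0, 0, 0, 0],
  [5.13, 2.21, 0, 0, 0, 0, 0],
])

```text
time: 34.83
ee_pos: [0.5255, 0.112, 0.3614]
tool_rot: [-1.996, -2.426, 0.003]
wrist_force: [0.0, -0.7, 0.3]
finger_gap: 0.996
finger_force: 0.0
```

Emit:
step_arm([
  [5.13, 2.21, 0, 0, 0, 0, 0],
  [5.13, 2.21, 0, 0, 0, 0, 0],
  [0, 0, 6, 0, 0, 0, 0],
  [0, 0, 6, 0, 0, 0, 0],
  [0, 0, 4, 0, 0, 0, 0],
])

```text
time: 35.45
ee_pos: [0.5477, 0.2189, 0.1986]
tool_rot: [-1.993, -2.426, 0.006]
wrist_force: [0.6, -0.2, 0.8]
finger_gap: 0.999
finger_force: 0.0
```

Emit:
step_arm([
  [0, 0, 0, 0, 0, 0, 0],
  [0, 0, 0, 0, 0, 0, 0],
])

```text
time: 35.7
ee_pos: [0.5505, 0.2199, 0.2038]
tool_rot: [1.996, 2.425, 0.003]
wrist_force: [0.2, -0.3, 0.3]
finger_gap: 0.996
finger_force: 0.0
```

Run:
```python
from h import *
s,o=look('w16.png',vmin=70)
x,y,a=o['green'];plan([x,y,.04],yaw=a)
```

```text
[0.5505 0.2199 0.2038] [ 0.2 -0.3  0.3] 0.9958435339404613 35.7
yellow c [0.4098 0.3067] size 63.9 60.1 yaw 0.218 hole [0.4114 0.3063]
green c [0.5497 0.2202] size 58.0 59.1 yaw 0.216 hole [0.5496 0.2213]
to [0.55 0.22 0.04] d cm [ 0.04 -0.17 16.43] rot [ 0.002 -0.003  1.548] yaw 1.764 rows>= 9 F [-0.1  0.6  0.6] q [ 0.21  0.54 -0.95  1.74  0.48  1.11 -0.7 ]
```

Emit:
step_arm([
  [-0.03, -0.15, 6, 0, 0, -0.023, 0],
  [0, 0, 6, 0, 0, 0, 0],
  [0, 0, 5, 0, 0, 0, 0],
  [0, 0, 2.5, 0, 0, 0, 0],
  [0, 0, 0, 0, 0, 0, 0],
])

```text
time: 36.38
ee_pos: [0.5493, 0.2183, 0.0074]
tool_rot: [-1.97, -2.447, 0.0]
wrist_force: [-0.1, -0.2, 0.8]
finger_gap: 1.005
finger_force: 0.0
```

Emit:
step_arm([
  [0, 0, 0, 0, 0, 0, 0],
  [0, 0, 0, 0, 0, 0, 0],
])

```text
time: 36.62
ee_pos: [0.5504, 0.2188, 0.0093]
tool_rot: [1.97, 2.445, 0.005]
wrist_force: [-0.4, 0.6, -0.7]
finger_gap: 1.001
finger_force: 0.0
```

Run:
```python
from h import *
plan([.5500,.2205,-.0005],yaw=1.787);print(readout.sense()['ee_pos'])
```

```text
to [ 0.55  0.22 -0.  ] d cm [ 0.17 -0.01  0.98] rot [ 0.003 -0.001 -0.002] yaw 1.785 rows>= 1 F [-0.4  0.6 -0.7] q [ 0.08  0.77 -0.77  1.87  0.73  0.81 -0.87]
[0.55042271 0.21882438 0.00929367]
```

Emit:
step_arm([
  [0.05, 0, 0.6, 0, 0, 0, 0],
  [0, 0, 0.38, 0, 0, 0, 0],
  [0, 0, 0, 0, 0, 0, 0],
  [0, 0, 0, 0, 0, 0, 60],
  [0, 0, 0, 0, 0, 0, 60],
])

```text
time: 37.25
ee_pos: [0.5489, 0.2187, -0.0026]
tool_rot: [-1.97, -2.447, -0.0]
wrist_force: [-0.4, -0.1, 0.3]
finger_gap: 0.763
finger_force: 0.0
```

Emit:
step_arm([
  [0, 0, 0, 0, 0, 0, 255],
  [0, 0, 0, 0, 0, 0, 255],
  [0, 0, 0, 0, 0, 0, 255],
  [0, 0, 0, 0, 0, 0, 255],
])

```text
time: 37.75
ee_pos: [0.5491, 0.2188, -0.0022]
tool_rot: [1.97, 2.447, 0.001]
wrist_force: [-1.0, -0.7, 5.8]
finger_gap: 0.694
finger_force: 44.0
```

Emit:
step_arm([
  [0, 0, -1, 0, 0, 0, 255],
  [0, 0, -4, 0, 0, 0, 255],
  [0, 0, -6, 0, 0, 0, 255],
  [0, 0, -6, 0, 0, 0, 255],
  [0, 0, -6, 0, 0, 0, 255],
])

```text
time: 38.38
ee_pos: [0.5484, 0.2183, 0.2294]
tool_rot: [-1.97, -2.447, 0.001]
wrist_force: [1.6, 0.4, -2.1]
finger_gap: 0.69
finger_force: 44.0
```

Emit:
step_arm([
  [0, 0, -6, 0, 0, 0, 255],
  [0, 0, -6, 0, 0, 0, 255],
  [0, 0, -1, 0, 0, 0, 255],
  [0, 0, 0, 0, 0, 0, 255],
  [0, 0, 0, 0, 0, 0, 255],
])

```text
time: 39.0
ee_pos: [0.5482, 0.2177, 0.3552]
tool_rot: [-1.969, -2.446, 0.005]
wrist_force: [0.2, -0.0, -1.7]
finger_gap: 0.693
finger_force: 44.0
```

```bash
cat >> h.py <<'E'
def hand(im,s,zgrip,color='green',dark=60):
    """held plate: top-face edges along columns, in tool mm"""
    R0=Ro.from_rotvec(s['tool_rot']).as_matrix(); zt=s['ee_pos'][2]+.018-zgrip
    g=im.astype(float)
    for u in (262,275,365,378): print(u,'rows',[(v,*im[v,u].tolist()) for v in list(range(236,270,3))+list(range(406,428,3))][:0])
    return lambda u,v:(R0.T@(px2w('wrist',u,v,zt,s)-s['ee_pos'])*1000).round(1)
E
python3 - <<'E'
from h import *
s,im=snap('wrist','w17.png');print(s['ee_pos'],s['finger_gap'])
json.dump({k:np.array(v).tolist() for k,v in s.items()},open('w17.json','w'))
for u in (265,372): print(u,[(v,int(im[v,u].max())) for v in list(range(230,272,2))+list(range(400,434,2))])
for v in (300,385): print(v,[(u,int(im[v,u].max())) for u in list(range(216,246,2))+list(range(396,424,2))])
plan([.4316,-.3283,.36],yaw=1.7633)
E
```

```text
[0.54818605 0.21769133 0.35517737] 0.692702315477294
265 [(230, 213), (232, 211), (234, 207), (236, 197), (238, 115), (240, 79), (242, 83), (244, 81), (246, 78), (248, 79), (250, 76), (252, 86), (254, 106), (256, 102), (258, 105), (260, 103), (262, 101), (264, 102), (266, 102), (268, 104), (270, 100), (400, 168), (402, 190), (404, 189), (406, 188), (408, 190), (410, 187), (412, 189), (414, 142), (416, 37), (418, 36), (420, 39), (422, 42), (424, 42), (426, 40), (428, 18), (430, 26), (432, 25)]
372 [(230, 210), (232, 211), (234, 209), (236, 195), (238, 115), (240, 78), (242, 77), (244, 83), (246, 80), (248, 78), (250, 78), (252, 86), (254, 104), (256, 102), (258, 105), (260, 104), (262, 103), (264, 102), (266, 102), (268, 106), (270, 105), (400, 189), (402, 190), (404, 191), (406, 190), (408, 190), (410, 188), (412, 188), (414, 143), (416, 35), (418, 29), (420, 37), (422, 34), (424, 38), (426, 39), (428, 32), (430, 17), (432, 28)]
300 [(216, 119), (218, 87), (220, 90), (222, 81), (224, 88), (226, 84), (228, 102), (230, 105), (232, 104), (234, 101), (236, 100), (238, 103), (240, 104), (242, 100), (244, 103), (396, 102), (398, 101), (400, 102), (402, 100), (404, 103), (406, 102), (408, 102), (410, 105), (412, 100), (414, 88), (416, 90), (418, 84), (420, 83), (422, 90)]
385 [(216, 20), (218, 21), (220, 22), (222, 21), (224, 24), (226, 19), (228, 58), (230, 81), (232, 66), (234, 90), (236, 101), (238, 100), (240, 100), (242, 102), (244, 102), (396, 190), (398, 192), (400, 193), (402, 192), (404, 189), (406, 175), (408, 130), (410, 157), (412, 117), (414, 39), (416, 12), (418, 23), (420, 19), (422, 25)]
to [ 0.432 -0.328  0.36 ] d cm [-50.86 -23.05  -0.36] rot [-0.003  0.001  0.023] yaw 1.786 rows>= 10 F [-0.4 -0.1 -0.8] q [ 0.27  0.41 -1.02  1.55  0.36  1.38 -0.57]
```

Run:
```python
from h import *
for f,z,r in (('w14',-.0008,(262,417)),('w17',-.0022,(253,414.5))):
    s=json.load(open(f+'.json'));R0=Ro.from_rotvec(s['tool_rot']).as_matrix()
    print([(R0.T@(px2w('wrist',321,v,s['ee_pos'][2]+.018-z,s)-s['ee_pos'])*1000).round(1)[0] for v in r])
plan([.4128,-.2303,.36],yaw=1.7633)
```

```text
[np.float64(26.9), np.float64(-31.2)]
[np.float64(30.4), np.float64(-29.1)]
to [ 0.413 -0.23   0.36 ] d cm [-40.89 -22.79  -0.37] rot [-0.003  0.001  0.023] yaw 1.786 rows>= 8 F [-0.4 -0.1 -0.8] q [ 0.27  0.41 -1.02  1.55  0.36  1.38 -0.57]
```

Emit:
step_arm([
  [-5.12, -2.86, 0, 0, 0, 0, 255],
  [-5.12, -2.86, 0, 0, 0, 0, 255],
  [-5.12, -2.86, 0, 0, 0, 0, 255],
  [-5.12, -2.86, 0, 0, 0, 0, 255],
  [-5.12, -2.86, 0, 0, 0, 0, 255],
])

```text
time: 39.67
ee_pos: [0.4623, -0.064, 0.3561]
tool_rot: [-1.97, -2.445, 0.001]
wrist_force: [0.3, -0.8, -1.2]
finger_gap: 0.691
finger_force: 44.0
```

Emit:
step_arm([
  [-5.12, -2.86, 0, 0, 0, 0, 255],
  [-5.12, -2.86, 0, 0, 0, 0, 255],
  [-5.12, -2.86, 0, 0, 0, 0.023, 255],
  [0, 0, 6, 0, 0, 0, 255],
  [0, 0, 6, 0, 0, 0, 255],
])

```text
time: 40.3
ee_pos: [0.4118, -0.2314, 0.2351]
tool_rot: [-2.001, -2.421, 0.0]
wrist_force: [1.0, -1.5, -1.4]
finger_gap: 0.69
finger_force: 44.0
```

Emit:
step_arm([
  [0, 0, 6, 0, 0, 0, 255],
  [0, 0, 6, 0, 0, 0, 255],
  [0, 0, 6, 0, 0, 0, 255],
  [0, 0, 0, 0, 0, 0, 255],
  [0, 0, 0, 0, 0, 0, 255],
])

```text
time: 40.92
ee_pos: [0.4137, -0.2303, 0.0587]
tool_rot: [1.997, 2.424, 0.001]
wrist_force: [-0.4, 0.7, -0.7]
finger_gap: 0.688
finger_force: 44.9
```

Run:
```python
from h import *
print(readout.sense()['ee_pos']);plan([.4123,-.2314,.027],yaw=1.7633)
```

```text
[ 0.41365681 -0.23030579  0.05868703]
to [ 0.412 -0.231  0.027] d cm [-0.08 -0.16  3.17] rot [ 0.001  0.    -0.   ] yaw 1.763 rows>= 1 F [-0.4  0.7 -0.7] q [ 0.96  0.51 -0.71  2.13  0.52  0.69  0.09]
```

Emit:
step_arm([
  [-0.05, -0.06, 2, 0, 0, 0, 255],
  [0, 0, 0.8, 0, 0, 0, 255],
  [0, 0, 0, 0, 0, 0, 255],
  [0, 0, 0, 0, 0, 0, 255],
  [0, 0, 0, 0, 0, 0, 255],
])

```text
time: 41.55
ee_pos: [0.4127, -0.2312, 0.0301]
tool_rot: [1.998, 2.423, 0.0]
wrist_force: [-0.8, -0.2, -1.8]
finger_gap: 0.691
finger_force: 44.9
```

Run:
```python
from h import *
print(readout.sense()['ee_pos']);plan([.4123,-.2314,.0238],yaw=1.7633)
```

```text
[ 0.41271376 -0.23122901  0.0300902 ]
to [ 0.412 -0.231  0.024] d cm [-0.01 -0.04  0.63] rot [ 0.001  0.001 -0.001] yaw 1.763 rows>= 1 F [-0.8 -0.2 -1.8] q [ 0.93  0.55 -0.67  2.14  0.58  0.63  0.04]
```

Emit:
step_arm([
  [0, -0.02, 0.3, 0, 0, 0, 255],
  [0, 0, 0.2, 0, 0, 0, 255],
  [0, 0, 0, 0, 0, 0, 255],
  [0, 0, 0, 0, 0, 0, 255],
])

```text
time: 42.05
ee_pos: [0.412, -0.231, 0.0243]
tool_rot: [-1.998, -2.424, -0.0]
wrist_force: [-0.4, -0.8, -1.8]
finger_gap: 0.692
finger_force: 44.9
```

Emit:
step_arm([
  [0, 0, 0.1, 0, 0, 0, 255],
  [0, 0, 0, 0, 0, 0, 255],
])

```text
time: 42.3
ee_pos: [0.4122, -0.231, 0.0237]
tool_rot: [1.998, 2.424, -0.0]
wrist_force: [-1.3, 1.2, 4.7]
finger_gap: 0.688
finger_force: 45.6
```

Emit:
step_arm([
  [0, 0, 0, 0, 0, 0, 40],
  [0, 0, 0, 0, 0, 0, 0],
  [0, 0, 0, 0, 0, 0, 0],
  [0, 0, -2, 0, 0, 0, 0],
  [0, 0, -4, 0, 0, 0, 0],
])

```text
time: 42.92
ee_pos: [0.411, -0.2304, 0.083]
tool_rot: [-1.996, -2.422, 0.0]
wrist_force: [0.1, -1.1, 0.5]
finger_gap: 0.999
finger_force: 0.0
```

Emit:
step_arm([
  [0, 0, -6, 0, 0, 0, 0],
  [0, 0, -6, 0, 0, 0, 0],
  [-5, 0, -3, 0, 0, 0, 0],
  [-5, 0, -3, 0, 0, 0, 0],
  [0, 0, 0, 0, 0, 0, 0],
])

```text
time: 43.55
ee_pos: [0.4318, -0.334, 0.2653]
tool_rot: [2.003, 2.414, 0.0]
wrist_force: [-0.0, -0.1, -0.7]
finger_gap: 0.999
finger_force: 0.0
```

Emit:
step_arm([
  [0, 0, 0, 0, 0, 0, 0],
  [0, 0, 0, 0, 0, 0, 0],
  [0, 0, 0, 0, 0, 0, 0],
])

```text
time: 43.92
ee_pos: [0.4309, -0.3281, 0.2629]
tool_rot: [-1.996, -2.425, 0.0]
wrist_force: [0.5, 0.3, -0.7]
finger_gap: 0.996
finger_force: 0.0
```

Run:
```python
from h import *
s,o=look('w18.png',.044,vmin=60,only=['green'])
print(w2px('wrist',[.4128,-.2303,.044],s))
plan([.4105,.306,.36],yaw=1.80)
```

```text
[ 0.4309 -0.3281  0.2629] [ 0.5  0.3 -0.7] 0.9956698808425056 43.925
green c [ 0.4125 -0.2309] size 60.8 58.7 yaw 0.193 hole [ 0.4127 -0.2312]
[320.94722831  86.62013419]
to [0.41  0.306 0.36 ] d cm [62.65 10.16 -9.67] rot [-0.001 -0.    -0.036] yaw 1.764 rows>= 11 F [ 0.3 -0.3 -1.1] q [ 1.22  0.34 -0.84  1.79  0.27  1.13  0.48]
```

Green sits within 0.7 mm of the base centre. Now yellow.

Emit:
step_arm([
  [0, 0, -5, 0, 0, 0, 0],
  [0, 0, -5, 0, 0, 0, 0],
  [5.28, 1.52, 0, 0, 0, 0, 0],
  [5.28, 1.52, 0, 0, 0, 0, 0],
  [5.28, 1.52, 0, 0, 0, 0, 0],
])

```text
time: 44.6
ee_pos: [0.4456, -0.1629, 0.3634]
tool_rot: [1.998, 2.424, -0.001]
wrist_force: [1.3, 0.3, -0.2]
finger_gap: 1.0
finger_force: 0.0
```

Emit:
step_arm([
  [5.28, 1.52, 0, 0, 0, 0, 0],
  [5.28, 1.52, 0, 0, 0, 0, 0],
  [5.28, 1.52, 0, 0, 0, 0, 0],
  [6, 0.16, 0, 0, 0, 0, 0],
  [6, 0.16, 0, 0, 0, 0, 0],
])

```text
time: 45.22
ee_pos: [0.4397, 0.1196, 0.3634]
tool_rot: [1.998, 2.424, -0.0]
wrist_force: [0.9, -0.1, 0.0]
finger_gap: 1.001
finger_force: 0.0
```

Emit:
step_arm([
  [6, 0.16, 4, 0, 0, 0, 0],
  [0, 0, 6, 0, 0, -0.036, 0],
  [0, 0, 5, 0, 0, 0, 0],
  [0, 0, 0, 0, 0, 0, 0],
  [0, 0, 0, 0, 0, 0, 0],
])

```text
time: 45.85
ee_pos: [0.4327, 0.1698, 0.2205]
tool_rot: [1.953, 2.46, 0.003]
wrist_force: [0.2, 0.4, 0.7]
finger_gap: 0.996
finger_force: 0.0
```

Run:
```python
from h import *
s,o=look('w19.png',vmin=70)
x,y,a=o['yellow'];plan([x,y,.03],yaw=a+np.pi/2)
```

```text
[0.4327 0.1698 0.2205] [0.2 0.4 0.7] 0.996414195483771 45.85
yellow c [0.4088 0.3017] size 59.4 52.9 yaw 0.216 hole [0.408  0.3048]
to [0.409 0.302 0.03 ] d cm [13.39  0.55 19.1 ] rot [ 0.003 -0.     0.012] yaw 1.799 rows>= 4 F [0.6 0.5 0.6] q [ 0.48  0.33 -1.15  2.    0.35  1.03 -0.61]
```

Emit:
step_arm([
  [4.5, 0.18, 1, 0, 0, 0, 0],
  [4.5, 0.18, 1, 0, 0, 0, 0],
  [4.5, 0.18, 0, 0, 0, 0, 0],
  [0, 0, 0, 0, 0, 0, 0],
  [0, 0, 0, 0, 0, 0, 0],
])

```text
time: 46.52
ee_pos: [0.4077, 0.3017, 0.2002]
tool_rot: [1.954, 2.458, 0.003]
wrist_force: [0.2, -0.5, -0.5]
finger_gap: 1.007
finger_force: 0.0
```

Run:
```python
from h import *
s,o=look('w20.png',vmin=70)
x,y,a=o['yellow'];plan([x,y,.03],yaw=a+np.pi/2)
```

```text
[0.4077 0.3017 0.2002] [ 0.2 -0.5 -0.5] 1.0068423895011818 46.525
yellow c [0.4073 0.3072] size 59.7 60.1 yaw 0.226 hole [0.407  0.3083]
to [0.407 0.307 0.03 ] d cm [ 0.63  0.05 16.98] rot [ 0.002  0.    -0.   ] yaw 1.797 rows>= 3 F [ 0.9  0.5 -0.1] q [ 0.11  0.44 -1.09  1.93  0.45  1.04 -0.94]
```

Emit:
step_arm([
  [0.55, 0, 6, 0, 0, 0, 0],
  [0, 0, 6, 0, 0, 0, 0],
  [0, 0, 5, 0, 0, 0, 0],
  [0, 0, 2, 0, 0, 0, 0],
  [0, 0, 0, 0, 0, 0, 0],
])

```text
time: 47.2
ee_pos: [0.4058, 0.3051, 0.0079]
tool_rot: [1.957, 2.457, -0.004]
wrist_force: [-1.0, -0.2, 0.4]
finger_gap: 1.001
finger_force: 0.0
```

Emit:
step_arm([
  [0, 0, 0, 0, 0, 0, 0],
  [0, 0, 0, 0, 0, 0, 0],
])

```text
time: 47.45
ee_pos: [0.4065, 0.3073, 0.0101]
tool_rot: [1.955, 2.458, 0.004]
wrist_force: [-0.1, 0.3, 0.4]
finger_gap: 0.999
finger_force: 0.0
```

Run:
```python
from h import *
plan([.4071,.3074,-.001],yaw=1.797);print(readout.sense()['ee_pos'])
```

```text
to [ 0.407  0.307 -0.001] d cm [0.   0.05 1.11] rot [ 0.002 -0.001  0.001] yaw 1.798 rows>= 1 F [-0.1  0.3  0.4] q [-0.12  0.7  -0.83  2.06  0.79  0.73 -1.23]
[0.40654224 0.30725497 0.01012861]
```

Emit:
step_arm([
  [0, 0.02, 0.7, 0, 0, 0, 0],
  [0, 0, 0.35, 0, 0, 0, 0],
  [0, 0, 0, 0, 0, 0, 0],
  [0, 0, 0, 0, 0, 0, 60],
  [0, 0, 0, 0, 0, 0, 60],
])

```text
time: 48.08
ee_pos: [0.4056, 0.3071, -0.0017]
tool_rot: [1.954, 2.46, 0.0]
wrist_force: [0.2, -0.3, -0.5]
finger_gap: 0.76
finger_force: 0.0
```

Emit:
step_arm([
  [0, 0, 0, 0, 0, 0, 255],
  [0, 0, 0, 0, 0, 0, 255],
  [0, 0, 0, 0, 0, 0, 255],
  [0, 0, 0, 0, 0, 0, 255],
])

```text
time: 48.58
ee_pos: [0.4058, 0.3072, -0.0014]
tool_rot: [1.954, 2.459, 0.001]
wrist_force: [0.3, -1.1, 4.4]
finger_gap: 0.692
finger_force: 43.6
```

Emit:
step_arm([
  [0, 0, -1, 0, 0, 0, 255],
  [0, 0, -4, 0, 0, 0, 255],
  [0, 0, -6, 0, 0, 0, 255],
  [-4, 0, -4, 0, 0, 0, 255],
  [-4, 0, -4, 0, 0, 0, 255],
])

```text
time: 49.2
ee_pos: [0.4234, 0.2283, 0.1898]
tool_rot: [1.952, 2.461, -0.0]
wrist_force: [1.6, -1.0, -1.1]
finger_gap: 0.69
finger_force: 44.3
```

Emit:
step_arm([
  [-4, 0, -4, 0, 0, 0, 255],
  [0, 0, -6, 0, 0, 0, 255],
  [0, 0, -6, 0, 0, 0, 255],
  [0, 0, -1.5, 0, 0, 0, 255],
  [0, 0, 0, 0, 0, 0, 255],
])

```text
time: 49.82
ee_pos: [0.4326, 0.19, 0.3633]
tool_rot: [1.954, 2.458, 0.0]
wrist_force: [0.2, -0.3, -2.1]
finger_gap: 0.69
finger_force: 44.3
```

Emit:
step_arm([
  [0, 0, 0, 0, 0, 0, 255],
])

```text
time: 49.95
ee_pos: [0.4318, 0.1894, 0.3613]
tool_rot: [-1.953, -2.459, 0.004]
wrist_force: [-0.4, 0.3, -2.0]
finger_gap: 0.693
finger_force: 44.3
```

Run:
```python
from h import *
s,im=snap('wrist','w21.png');print(s['ee_pos'],s['finger_gap'])
json.dump({k:np.array(v).tolist() for k,v in s.items()},open('w21.json','w'))
for u in (265,372): print(u,[(v,im[v,u].tolist()) for v in list(range(234,270,2))+list(range(404,430,2))])
plan([.4128,-.2303,.36],yaw=1.7633)
plan([.46,0,.36])
```

```text
[0.43177939 0.18936355 0.36132021] 0.6932136155638943
265 [(234, [202, 198, 180]), (236, [197, 195, 178]), (238, [201, 197, 181]), (240, [196, 191, 172]), (242, [146, 133, 91]), (244, [118, 95, 0]), (246, [121, 95, 3]), (248, [116, 93, 0]), (250, [115, 91, 0]), (252, [118, 92, 0]), (254, [118, 95, 0]), (256, [119, 93, 0]), (258, [145, 113, 0]), (260, [156, 122, 0]), (262, [154, 121, 0]), (264, [150, 119, 0]), (266, [154, 121, 0]), (268, [154, 120, 0]), (404, [250, 222, 0]), (406, [250, 222, 0]), (408, [249, 221, 0]), (410, [249, 222, 0]), (412, [249, 222, 0]), (414, [249, 221, 0]), (416, [247, 209, 0]), (418, [195, 108, 18]), (420, [164, 47, 39]), (422, [165, 49, 39]), (424, [164, 49, 40]), (426, [135, 40, 33]), (428, [48, 23, 23])]
372 [(234, [202, 200, 183]), (236, [201, 200, 183]), (238, [202, 201, 183]), (240, [198, 195, 179]), (242, [154, 140, 111]), (244, [119, 95, 7]), (246, [119, 94, 0]), (248, [117, 91, 0]), (250, [115, 91, 0]), (252, [117, 92, 0]), (254, [116, 91, 0]), (256, [119, 94, 0]), (258, [149, 118, 0]), (260, [155, 124, 0]), (262, [154, 120, 0]), (264, [154, 123, 0]), (266, [152, 119, 0]), (268, [153, 119, 0]), (404, [249, 221, 0]), (406, [249, 221, 0]), (408, [249, 219, 0]), (410, [248, 220, 0]), (412, [249, 221, 0]), (414, [248, 218, 0]), (416, [247, 209, 0]), (418, [125, 95, 0]), (420, [33, 21, 10]), (422, [36, 17, 5]), (424, [33, 10, 4]), (426, [27, 16, 9]), (428, [28, 26, 26])]
to [ 0.413 -0.23   0.36 ] d cm [-40.45 -11.35   0.18] rot [-0.003  0.     0.036] yaw 1.799 rows>= 7 F [ 0.1 -0.3 -2.2] q [ 0.59  0.19 -1.25  1.78  0.18  1.31 -0.48]
to [0.46 0.   0.36] d cm [-19.09  -1.54   0.14] rot [-0.003  0.    -0.   ] yaw 1.799 rows>= 4 F [ 0.1 -0.3 -2.2] q [ 0.59  0.19 -1.25  1.78  0.18  1.31 -0.48]
```

Emit:
step_arm([
  [-4.77, -0.39, 0, 0, 0, 0, 255],
  [-4.77, -0.39, 0, 0, 0, 0, 255],
  [-4.77, -0.39, 0, 0, 0, 0, 255],
  [-4.77, -0.39, 0, 0, 0, 0, 255],
  [-5.33, -2.45, 0, 0, 0, 0, 255],
])

```text
time: 50.62
ee_pos: [0.4486, -0.0578, 0.3618]
tool_rot: [-1.95, -2.46, -0.002]
wrist_force: [-0.3, -0.6, -1.5]
finger_gap: 0.694
finger_force: 44.3
```

Emit:
step_arm([
  [-5.33, -2.45, 0, 0, 0, 0, 255],
  [-5.33, -2.45, 0, 0, 0, 0, 255],
  [-5.33, -2.45, 0, 0, 0, 0.036, 255],
  [0, 0, 6, 0, 0, 0, 255],
  [0, 0, 6, 0, 0, 0, 255],
])

```text
time: 51.25
ee_pos: [0.4125, -0.2298, 0.2405]
tool_rot: [-2.0, -2.421, -0.0]
wrist_force: [0.3, -1.0, -1.2]
finger_gap: 0.69
finger_force: 44.3
```

Emit:
step_arm([
  [0, 0, 6, 0, 0, 0, 255],
  [0, 0, 6, 0, 0, 0, 255],
  [0, 0, 4, 0, 0, 0, 255],
  [0, 0, 0, 0, 0, 0, 255],
  [0, 0, 0, 0, 0, 0, 255],
])

```text
time: 51.88
ee_pos: [0.4141, -0.2288, 0.084]
tool_rot: [1.997, 2.425, 0.001]
wrist_force: [-0.2, 0.3, -1.4]
finger_gap: 0.691
finger_force: 44.5
```

Run:
```python
from h import *
print(readout.sense()['ee_pos']);plan([.412,-.2297,.0426],yaw=1.7633)
```

```text
[ 0.41407177 -0.22877292  0.08397456]
to [ 0.412 -0.23   0.043] d cm [-0.05 -0.22  4.14] rot [ 0.001 -0.     0.   ] yaw 1.764 rows>= 1 F [-0.2  0.3 -1.4] q [ 1.05  0.49 -0.82  2.11  0.52  0.75  0.09]
```

Emit:
step_arm([
  [-0.05, -0.12, 2.5, 0, 0, 0, 255],
  [0, 0, 1, 0, 0, 0, 255],
  [0, 0, 0, 0, 0, 0, 255],
  [0, 0, 0, 0, 0, 0, 255],
  [0, 0, 0, 0, 0, 0, 255],
])

```text
time: 52.5
ee_pos: [0.4128, -0.2301, 0.049]
tool_rot: [1.998, 2.423, 0.0]
wrist_force: [-0.3, -0.4, -1.8]
finger_gap: 0.693
finger_force: 44.4
```

Run:
```python
from h import *
print(readout.sense()['ee_pos']);plan([.412,-.2297,.0426],yaw=1.7633)
```

```text
[ 0.4128342  -0.23009072  0.04900003]
to [ 0.412 -0.23   0.043] d cm [ 0.05 -0.08  0.64] rot [ 0.001  0.001 -0.001] yaw 1.763 rows>= 1 F [-0.3 -0.4 -1.8] q [ 1.    0.54 -0.76  2.13  0.59  0.69  0.03]
```

Emit:
step_arm([
  [0.04, -0.04, 0.3, 0, 0, 0, 255],
  [0, 0, 0.2, 0, 0, 0, 255],
  [0, 0, 0, 0, 0, 0, 255],
  [0, 0, 0, 0, 0, 0, 255],
])

```text
time: 53.0
ee_pos: [0.4118, -0.2295, 0.0432]
tool_rot: [-1.998, -2.424, -0.0]
wrist_force: [0.5, -0.0, -1.6]
finger_gap: 0.695
finger_force: 44.5
```

Emit:
step_arm([
  [0, 0, 0.1, 0, 0, 0, 255],
  [0, 0, 0, 0, 0, 0, 255],
])

```text
time: 53.25
ee_pos: [0.412, -0.2296, 0.0426]
tool_rot: [1.998, 2.424, -0.001]
wrist_force: [-2.0, 0.3, 4.2]
finger_gap: 0.688
finger_force: 45.2
```

Emit:
step_arm([
  [0, 0, 0, 0, 0, 0, 40],
  [0, 0, 0, 0, 0, 0, 0],
  [0, 0, 0, 0, 0, 0, 0],
  [0, 0, -2, 0, 0, 0, 0],
  [0, 0, -4, 0, 0, 0, 0],
])

```text
time: 53.88
ee_pos: [0.4108, -0.229, 0.1018]
tool_rot: [-1.996, -2.422, 0.0]
wrist_force: [0.4, -1.0, 0.4]
finger_gap: 0.999
finger_force: 0.0
```

Emit:
step_arm([
  [0, 0, -6, 0, 0, 0, 0],
  [0, 0, -6, 0, 0, 0, 0],
  [-5, 0, -3, 0, 0, 0, 0],
  [-5, 0, -3, 0, 0, 0, 0],
  [0, 0, 0, 0, 0, 0, 0],
])

```text
time: 54.5
ee_pos: [0.4315, -0.3324, 0.284]
tool_rot: [2.003, 2.414, 0.001]
wrist_force: [-0.1, 1.3, 0.1]
finger_gap: 1.004
finger_force: 0.0
```

Emit:
step_arm([
  [0, 0, 0, 0, 0, 0, 0],
  [0, 0, 0, 0, 0, 0, 0],
  [0, 0, 0, 0, 0, 0, 0],
])

```text
time: 54.88
ee_pos: [0.4307, -0.3266, 0.2818]
tool_rot: [-1.996, -2.425, 0.001]
wrist_force: [-0.4, 0.3, 0.0]
finger_gap: 1.004
finger_force: 0.0
```

Run:
```python
from h import *
s,o=look('w22.png',.062,vmin=60,only=['yellow'])
s2,im=snap('side','s2.png')
w=cv2.imread('pics/w22.png')[0:200,200:440];sd=cv2.imread('pics/s2.png')
o=np.zeros((600,800,3),np.uint8);o[:333,:400]=cv2.resize(w,(400,333),interpolation=cv2.INTER_CUBIC)
c=sd[310:390,220:300];o[:400,400:]=cv2.resize(c,(400,400),interpolation=cv2.INTER_CUBIC)
c=sd[210:285,240:340];o[400:,:266]=cv2.resize(c,(266,200),interpolation=cv2.INTER_CUBIC)
cv2.imwrite('pics/fin.png',o)
```

```text
[ 0.4307 -0.3266  0.2818] [-0.4  0.3  0. ] 1.003558099052093 54.875
yellow c [ 0.4127 -0.2309] size 61.4 60.6 yaw 0.194 hole [ 0.4129 -0.2322]
```

View pics/fin.png

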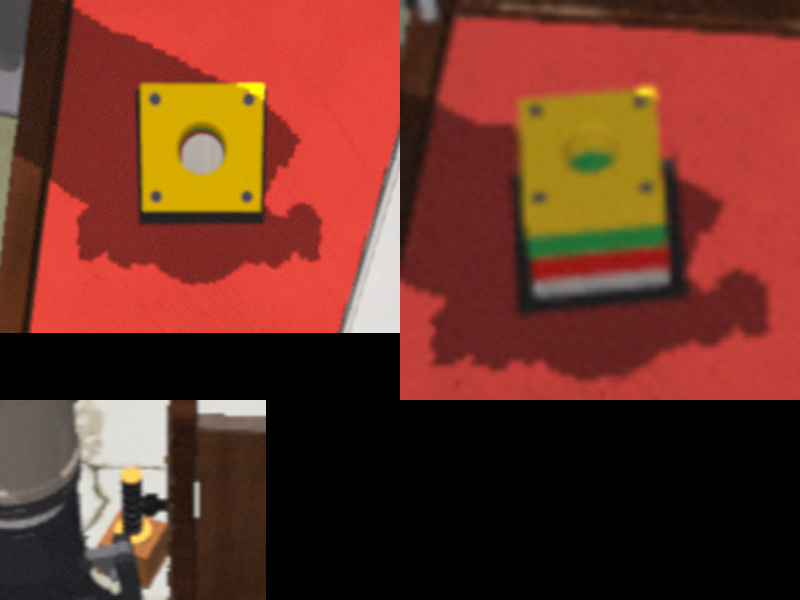

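The pile of yellow, green and red on the base is square and flush (crop cols 525–670), and the gauge stands upright in its stand at (132,500). Handing in.

```bash
python3 -c "
from bench import manip
print(manip.finish_job())"
```

```text
the job is handed in; nothing more can be done
None
```

Job handed in: the gauge passed red, yellow and green (no blue plate on the bench), those three are stacked flush on the base to within about 1 mm by camera, the gauge is upright in its stand, and nothing went in the reject tray.

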